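# Change over a twin-bay specimen tray

### The arm

A 6-joint arm with a two-finger parallel gripper is mounted at the origin on the work surface. World frame = base frame: x ahead of the robot, y to its left, z up, the work surface at z = 0. Lengths are in m, angles in rad, forces in N, time in s.
With the tool pointing down it reaches from about 0.3 to 0.75 m from the base axis. Payload 8.5 kg.
Tool frame: the origin (TCP) lies midway between the tips of the shut fingers; the grasp point (between the pads) lies 19 mm behind it; z points along the fingers, y is the direction in which the jaws open and shut (so a half turn about z gives the same grasp; the last joint's range is limited). The gripper opens to 88 mm and grips with 3 to 60 N. Pads are 18 mm wide; open, the fingers measure 123 mm over their backs; the gripper's body (75 mm by 187 mm) begins 45 mm behind the grasp point.
Start: joints at [1.042, 0.381, 1.297, -0, 1.464, -0.215], TCP at [0.17, 0.523, 0.239] pointing down, gripper open.
Joint ranges: [-3.11, 3.11], [-0.89, 2.33], [0.22, 2.48], [-1.42, 4.56], [0.17, 2.85], [-2.88, 2.88]. Speed limits (rad/s): [2.39, 2.39, 3.14, 3.14, 3.14, 3.14].

### API

Orientations are given as a unit quaternion [x, y, z, w].
In Python, from cell import ctrl gives the robot as it stands. The module is installed in compiled form; this text tells all that it offers.
- The arm moves only by the tool move_arm, never from a script. Its argument "moves" is a list of rows, each a list of 3 entries, a list of its own where there are three numbers: the shift along the tool's x, y, z in m, then the turn, a rotation vector about the tool's x, y, z in rad, then the finger opening in m, from 0 to 0.0881. In form: [[[dx, dy, dz], [wx, wy, wz], hand], ...]. A call has exactly 5 rows; each row is the pose to reach, as a shift and turn from the pose measured when the call began, along the tool's axes at that moment; what a row does not reach only later rows make up. A row lasts 1/12 s, in which the tool goes at most 41.7 mm and 7.16 degrees, less where a joint would pass 70% of its speed; a pose out of reach is approached as far as the arm can. A call with a gripper value outside its range is refused whole. The fingers move at their own pace and stop on an object; "grip_force" is the grip in N (left out, the last holds). Time passes only in rows, so rows that repeat a pose let the fingers close, or fill a call up. It gives the time, the measured TCP pose, the force and the opening at its end, in the units of the state.
- ctrl.sense(): the state, without advancing time (a new reading comes with each control period).
- ctrl.snapshot(name): name is "side" or "top" or "wrist"; returns (picture, depth): 480x640x3 uint8, red, green, blue; 480x640 float32, m along the optical axis (not along the pixel's ray), 0 where there is no reading.
- ctrl.camera_info(name): a dict with "fx", "fy", "cx", "cy" (pixels), "world_to_cam" (4x4, takes a point from world to camera coordinates). Camera axes: x right, y up, looking along -z (the intrinsics and any distortion apply to the point x, -y, -z); pixel columns grow to the right and rows downward; lengths in m; the calibration is good to about 2 mm. A picture is of the moment at which its call begins: read the wrist's pose just before it. camera_info takes no time and is no camera call; for the wrist camera it gives the pose at the moment of the call.
- ctrl.close_job(): hands the job in, once; it reports no verdict.
The state is a dict: "time_s": time; "joints": joint angles; "qd": joint speeds; "joint_torque": joint torques, N m; "position": TCP position; "orientation": TCP orientation; "wrist_force": force on the tool from outside, world axes, zero at the start; "torque": the same for the moment, N m; "finger_gap": finger opening in m.
Only numpy, scipy, OpenCV 4.12 (cv2) and the standard library are available. Lean on these libraries where they do the work, as an engineer would, in place of code of your own. Each camera call takes 0.05 s, during which the arm holds its last target.

### The job

Tip the glass vials out of the wide bay of the divided tray into the grey tub, keeping the stone slabs in the narrow bay, and stand the tray back on its black mat. Then roll each hexagonal resin block until its paper label is on top, and load all the blocks label-up, lying on the floor of the emptied wide bay. There may be two to four vials and two or three blocks; leave the other things on the bench alone.

Things in the scene. Friction and masses are not known exactly. Their poses are not given: they have to be found in the camera images.
- tray: Divided aluminium tray, loose, 0.35 kg empty. Origin at the underside below the middle of the divider; z up, x along the divider, +y towards the wide bay. Floor 4 mm thick, divider 12 mm thick (y -6 to 6 mm); divider, outer wall and end walls 40 mm high. Inside, both bays are 180 mm long (x -90 to 90 mm). Narrow bay: y -6 to -70 mm, its outer wall to y -74 mm.
- tray_grip (a point): Point in the raised grip plate on the middle of the divider, at tray x 0, y 0, z 54 mm. The plate is 80 mm along x, 12 mm thick with flat faces, top at z 68 mm: pinch it across its thickness (along y).
- tray_lip (a point): Middle of the pouring edge of the wide bay, at tray x 0, y 145 mm, z 28 mm. The wide bay's floor is flat from y 6 to 100 mm; then, instead of a wall, a ramp rises about 30 degrees to this edge. Carried level and gently the vials stay in; tipped about 50 degrees towards +y they roll out over it, and the slabs rest against the divider.
- tray_base (a point): Middle of the tray's flat floor, at tray x 0, y 13 mm, underside.
- mat: Black rubber mat, fixed, 250 x 270 x 3 mm, under the tray at the start; origin at the centre of its underside, lying at a yaw near that of the tray.
- tub: Grey plastic tub, open on top, fixed, 240 (its x) x 190 (its y) x 60 mm high, walls 5 mm; origin at the centre of its underside. It stands to the robot's left, on the tray's wide-bay (+y) side.
- vial1: Closed glass vial, cylinder of 24 mm diameter and 70 mm length along its x axis, white cap, 30 g, lying in the wide bay at the start; origin at its centre. May be absent.
- vial2: Closed glass vial, cylinder of 24 mm diameter and 70 mm length along its x axis, white cap, 30 g, lying in the wide bay at the start; origin at its centre. May be absent.
- vial3: Closed glass vial, cylinder of 24 mm diameter and 70 mm length along its x axis, white cap, 30 g, lying in the wide bay at the start; origin at its centre. May be absent.
- vial4: Closed glass vial, cylinder of 24 mm diameter and 70 mm length along its x axis, white cap, 30 g, lying in the wide bay at the start; origin at its centre. May be absent.
- slab1: Reddish stone slab 65 x 45 x 14 mm, 100 g, lying in the narrow bay; origin at the centre of its underside. Must stay in the narrow bay.
- slab2: Reddish stone slab 65 x 45 x 14 mm, 100 g, lying in the narrow bay; origin at the centre of its underside. Must stay in the narrow bay.
- block1: Hexagonal block of dark grey resin lying on a flat on the bench: 44 mm across flats, 51 mm across corners, 62 mm long, 0.1 to 0.19 kg; origin at its very centre, its own x axis along its length. Pinch it lengthwise by its flat ends. One side face has a white paper label 44 x 19 mm, not on top at the start. May be absent.
- block2: Hexagonal block of dark grey resin lying on a flat on the bench: 44 mm across flats, 51 mm across corners, 62 mm long, 0.1 to 0.19 kg; origin at its very centre, its own x axis along its length. Pinch it lengthwise by its flat ends. One side face has a white paper label 44 x 19 mm, not on top at the start. May be absent.
- block3: Hexagonal block of dark grey resin lying on a flat on the bench: 44 mm across flats, 51 mm across corners, 62 mm long, 0.1 to 0.19 kg; origin at its very centre, its own x axis along its length. Pinch it lengthwise by its flat ends. One side face has a white paper label 44 x 19 mm, not on top at the start. May be absent.
- block1_label (a point): Centre of the labelled face of block1, 22 mm from the block's centre. It is straight above the centre when the label is on top.
- block2_label (a point): Centre of the labelled face of block2, 22 mm from the block's centre. It is straight above the centre when the label is on top.
- block3_label (a point): Centre of the labelled face of block3, 22 mm from the block's centre. It is straight above the centre when the label is on top.
- jar: Bystander: glass jar with brass lid, 90 mm diameter, 110 mm high; leave it alone.
- petri: Bystander: covered round dish, 94 mm diameter, 18 mm high; leave it alone.
- brush: Bystander: brush 170 mm long lying on the bench beside the tub; leave it alone.
- washbottle: Bystander: white bottle, 64 mm diameter, 160 mm high; leave it alone.
Things that resemble listed ones, but are neither listed nor needed, are in the scene too. What is shaped like the block3 but green is not meant.

How it is judged:
On the way, in this order (a step that is already met when the one before it is completed fails the run):
1. the tray is lifted and tipped by over 11 degrees with the slabs still in the narrow bay (angle between tray's own z axis and vertical above 0.2 rad and height (world z) of tray above 0.06 m and x of slab1 in the frame of tray between -0.09 and 0.09 m and y of slab1 in the frame of tray between -0.072 and -0.006 m and z of slab1 in the frame of tray between -0.005 and 0.04 m and x of slab2 in the frame of tray between -0.09 and 0.09 m and y of slab2 in the frame of tray between -0.072 and -0.006 m and z of slab2 in the frame of tray between -0.005 and 0.04 m), for 0.05 s.
2. all the vials are in the tub, the slabs still in the narrow bay (x of vial1 in the frame of tub between -0.12 and 0.12 m and y of vial1 in the frame of tub between -0.095 and 0.095 m and z of vial1 in the frame of tub between 0 and 0.058 m and x of vial2 in the frame of tub between -0.12 and 0.12 m and y of vial2 in the frame of tub between -0.095 and 0.095 m and z of vial2 in the frame of tub between 0 and 0.058 m and x of vial3 in the frame of tub between -0.12 and 0.12 m and y of vial3 in the frame of tub between -0.095 and 0.095 m and z of vial3 in the frame of tub between 0 and 0.058 m and x of vial4 in the frame of tub between -0.12 and 0.12 m and y of vial4 in the frame of tub between -0.095 and 0.095 m and z of vial4 in the frame of tub between 0 and 0.058 m and x of slab1 in the frame of tray between -0.09 and 0.09 m and y of slab1 in the frame of tray between -0.072 and -0.006 m and z of slab1 in the frame of tray between -0.005 and 0.04 m and x of slab2 in the frame of tray between -0.09 and 0.09 m and y of slab2 in the frame of tray between -0.072 and -0.006 m and z of slab2 in the frame of tray between -0.005 and 0.04 m), for 0.3 s.
3. the tray stands level on the mat again, let go of, slabs in the narrow bay (horizontal distance between tray_base and mat below 0.055 m and angle between tray's own z axis and vertical below 0.06 rad and height (world z) of tray below 0.012 m and contact force between tray and the fingers below 0.1 N and linear speed of tray below 0.02 m/s and x of slab1 in the frame of tray between -0.09 and 0.09 m and y of slab1 in the frame of tray between -0.072 and -0.006 m and z of slab1 in the frame of tray between -0.005 and 0.04 m and x of slab2 in the frame of tray between -0.09 and 0.09 m and y of slab2 in the frame of tray between -0.072 and -0.006 m and z of slab2 in the frame of tray between -0.005 and 0.04 m), for 0.3 s.
At the end, for the whole second after the job is handed in: Vials in the tub; slabs in the narrow bay; tray level (3 degrees) on the mat, middle of its floor within 55 mm of the mat's centre; every block in the wide bay, label on top (its centre 44 to 54 mm above the tray's underside); all released and at rest (all of step 3 and x of vial1 in the frame of tub between -0.12 and 0.12 m and y of vial1 in the frame of tub between -0.095 and 0.095 m and z of vial1 in the frame of tub between 0 and 0.058 m and x of vial2 in the frame of tub between -0.12 and 0.12 m and y of vial2 in the frame of tub between -0.095 and 0.095 m and z of vial2 in the frame of tub between 0 and 0.058 m and x of vial3 in the frame of tub between -0.12 and 0.12 m and y of vial3 in the frame of tub between -0.095 and 0.095 m and z of vial3 in the frame of tub between 0 and 0.058 m and x of vial4 in the frame of tub between -0.12 and 0.12 m and y of vial4 in the frame of tub between -0.095 and 0.095 m and z of vial4 in the frame of tub between 0 and 0.058 m and x of block1 in the frame of tray between -0.09 and 0.09 m and y of block1 in the frame of tray between 0.006 and 0.125 m and z of block1_label in the frame of tray between 0.044 and 0.054 m and linear speed of each of block1, block2, block3 below 0.02 m/s and x of block2 in the frame of tray between -0.09 and 0.09 m and y of block2 in the frame of tray between 0.006 and 0.125 m and z of block2_label in the frame of tray between 0.044 and 0.054 m and x of block3 in the frame of tray between -0.09 and 0.09 m and y of block3 in the frame of tray between 0.006 and 0.125 m and z of block3_label in the frame of tray between 0.044 and 0.054 m); the robot touches nothing.
It fails at once if a slab leaves the narrow bay (y of any of slab1, slab2 in the frame of tray above 0.012 m or z of any of slab1, slab2 in the frame of tray above 0.07 m or y of any of slab1, slab2 in the frame of tray below -0.09 m or x of any of slab1, slab2 in the frame of tray above 0.11 m or x of any of slab1, slab2 in the frame of tray below -0.11 m).
It fails at once if the jar, dish, brush or bottle is moved more than 40 mm (distance of any of jar, petri, brush, washbottle from where it was at the start of the episode above 0.04 m).
Of vial1, vial2, vial3, vial4 only 2 to 4 are there at a start; the rules pass over those that are not, and their reading is None.
Of block1, block2, block3 only 2 to 3 are there at a start; the rules pass over those that are not, and their reading is None.
At some moment in a run one of block1, block2, block3 may be knocked a few centimetres aside while the robot is not near it.
It also fails if it takes over 210 s, if anything falls off the work surface, if the arm or the gripper's body presses on something with over 40 N, if the wrist force passes 120 N, or if a joint passes its speed limit or range.

## Working session

There is one attempt and no reset: what is moved stays moved. The work goes in short steps, Python scripts to look and compute and a tool call to move; the robot and the scene stay as the last step left them, time stands still between calls to the robot, and variables do not carry over. Pictures are saved under pics/ and viewed, and the job is handed in when it is done.

Besides the shell and the picture viewer there is one more tool, called after ">>>" as name(argument=value, ...) on one line, values as JSON. move_arm: Moves the arm, as the interface text tells. Its arguments: {"type":"object","properties":{"moves":{"type":"array"},"grip_force":{"type":"number"}},"required":["moves"]}

```bash
ls -la && mkdir -p pics
cat > h.py <<'E'
import numpy as np, cv2
from cell import ctrl
from scipy.spatial.transform import Rotation as R
def snap(name,fn):
    info=ctrl.camera_info(name); s=ctrl.sense()
    p,d=ctrl.snapshot(name)
    cv2.imwrite(f'pics/{fn}.png',p[:,:,::-1]); np.savez(f'pics/{fn}.npz',p=p,d=d,w=np.array(info['world_to_cam']),k=[info['fx'],info['fy'],info['cx'],info['cy']])
    print(name,{k:v for k,v in info.items() if k!='world_to_cam'})
    return p,d
def load(fn):
    z=np.load(f'pics/{fn}.npz'); return z
def cloud(z):
    d=z['d'];fx,fy,cx,cy=z['k'];v,u=np.mgrid[:d.shape[0],:d.shape[1]]
    X=(u-cx)/fx*d;Y=-(v-cy)/fy*d
    P=np.stack([X,Y,-d,np.ones_like(d)],-1)
    return (P@np.linalg.inv(z['w']).T)[...,:3]
def ray(z,u,v,h):
    fx,fy,cx,cy=z['k'];M=np.linalg.inv(z['w'])
    r=M[:3,:3]@np.array([(u-cx)/fx,-(v-cy)/fy,-1]);o=M[:3,3]
    return o+r*(h-o[2])/r[2]
def proj(z,p):
    c=(z['w']@np.append(p,1))[:3];fx,fy,cx,cy=z['k']
    return np.array([cx+fx*c[0]/-c[2],cy+fy*-c[1]/-c[2]])
E
python3 - <<'E'
from h import *
snap('top','top0');snap('side','side0');snap('wrist','wrist0')
print(ctrl.sense())
E
```

```text
total 12
drwxr-xr-x  3 agent agent 4096 Dec  7 09:08 .
drwxr-xr-x 23 root  root  4096 Dec  7 09:08 ..
drwxr-xr-x  2 agent agent 4096 Dec  7 09:08 pics
top {'fx': 560.4246968898024, 'fy': 560.4246968898024, 'cx': 322.05081777259886, 'cy': 239.50271907923195}
side {'fx': 446.22207433735633, 'fy': 446.22207433735633, 'cx': 317.721541436303, 'cy': 239.06034230026114}
wrist {'fx': 347.9239305352261, 'fy': 347.9239305352261, 'cx': 316.60515854460635, 'cy': 236.11321358730075}
{'time_s': 0.15, 'joints': array([ 1.04172114e+00,  3.81050547e-01,  1.29800711e+00,  9.04924798e-06,
        1.46358544e+00, -2.15274370e-01]), 'qd': array([-1.85544082e-03, -2.51434135e-03, -2.90166358e-03, -8.45394383e-05,
        9.80363223e-04, -4.74240684e-04]), 'joint_torque': array([ 2.40090536e-03, -4.38076830e+01, -2.24613369e+01,  7.13476120e-02,
        3.43853084e-02, -7.22998357e-05]), 'position': array([0.16965644, 0.52297182, 0.23830143]), 'orientation': array([ 1.56257906e-01,  9.87716149e-01, -4.87625428e-04, -1.95181976e-04]), 'wrist_force': array([0.96909826, 0.51222653, 0.54685243]), 'torque': array([-0.02009943,  0.02836321,  0.05980746]), 'finger_gap': 0.08808148107623906}
```

View pics/top0.png

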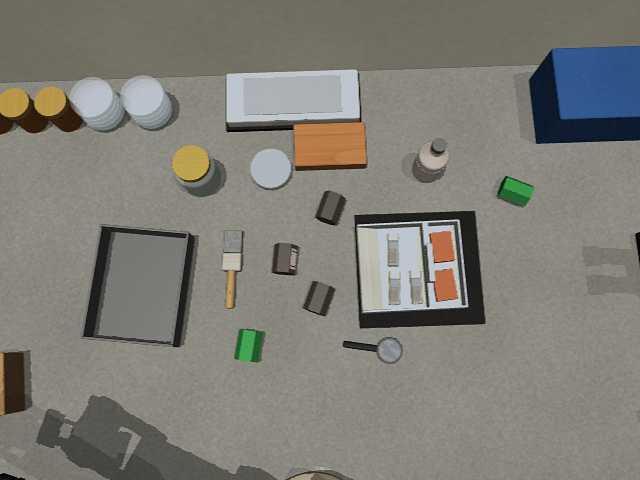

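View pics/side0.png

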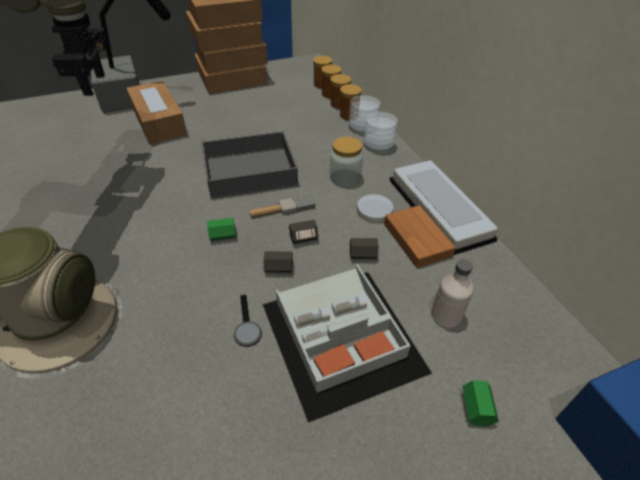

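View pics/wrist0.png

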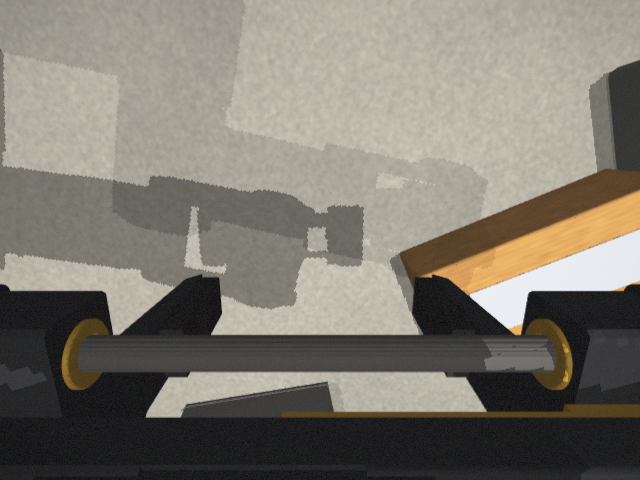

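The top view shows the tray on its mat around (420,268), with 3 vials at (393,250), (394,288), (417,288) and slabs at (442,247), (445,285). The tub is at (140,285). There are three dark hexagonal blocks: A (331,207), B (286,259) with its label facing right, and C (319,298). The green prisms at (248,345) and (515,191) are look-alikes and not wanted. Next I'll measure.

```bash
python3 - <<'E'
from h import *
z=load('top0');P=cloud(z);img=z['p'].astype(int)
for n,(u,v) in dict(bench=(300,380),mat=(475,270),plate=(430,262),A=(331,203),B=(283,258),C=(318,296),jar=(192,163),petri=(270,168),brush=(232,245),bottle=(438,147),tubfloor=(145,280)).items(): print(n,P[v,u].round(3))
print('cam',np.linalg.inv(z['w'])[:3,3])
def rect(mask,h,name):
    n,l,st,c=cv2.connectedComponentsWithStats(mask.astype(np.uint8))
    for i in range(1,n):
        if st[i,4]<60: continue
        ys,xs=np.where(l==i)
        W=np.array([ray(z,x,y,h)[:2] for x,y in zip(xs,ys)]) if h is not None else P[ys,xs][:,:2]
        r=cv2.minAreaRect((W*1000).astype(np.float32)); print(name,st[i],np.round(r[0],1),np.round(r[1],1),round(r[2],1))
g=img.sum(2)
sub=np.zeros(g.shape,bool);sub[190:320,260:350]=1
H=P[...,2]
rect(sub&(H>0.037)&(H<0.05),None,'blocktop')
sub[:]=0;sub[200:335,345:495]=1
rect(sub&(g<110)&(H<0.02),None,'mat')
rect(sub&(H>0.062)&(H<0.075),None,'plate')
rect(sub&(img[...,0]>150)&(img[...,2]<100),None,'slab')
rect(sub&(H>0.007)&(H<0.076),None,'tray')
sub[:]=0;sub[210:360,70:205]=1
rect(sub&(H>0.05)&(H<0.07),None,'tubrim')
E
python3 - <<'E'
import cv2
im=cv2.imread('pics/top0.png');cv2.imwrite('pics/crop0.png',cv2.resize(im[185:335,225:500],None,fx=2.9,fy=2.9,interpolation=2))
E
```

```text
bench [ 0.293  0.02  -0.001]
mat [ 0.514 -0.368  0.   ]
plate [ 0.524 -0.258  0.068]
A [ 0.665 -0.059  0.039]
B [0.547 0.048 0.041]
C [ 0.464 -0.024  0.043]
jar [0.741 0.227 0.111]
petri [0.757 0.074 0.016]
brush [0.584 0.159 0.02 ]
bottle [ 0.74  -0.272  0.16 ]
tubfloor [0.516 0.351 0.004]
cam [ 0.3466227  -0.03333458  1.21437873]
blocktop [319 190  24  32 426] [659.5 -57. ] [36.5 63.4] 68.5
blocktop [275 243  19  30 467] [548.9  44.9] [36.1 62.4] 84.8
blocktop [307 281  25  33 470] [462.  -25.3] [35.2 62.5] 67.6
mat [ 355  211  130  117 4222] [ 522.2 -244.5] [269.  249.2] 90.0
plate [426 243  10  39 242] [ 524.1 -259.7] [80.4 13.2] 1.0
slab [430 231  25  31 573] [ 455.9 -190.3] [ 75.1 375.1] 46.2
slab [434 269  24  32 570] [ 435.2 -171.3] [ 68.5 320.7] 20.6
tray [ 357  219  112   95 7792] [ 528.1 -229.9] [199.2 233.1] 1.3
tubrim [  81  224  110  123 1320] [501.1 353.1] [192.5 240.2] 82.9
```

View pics/crop0.png

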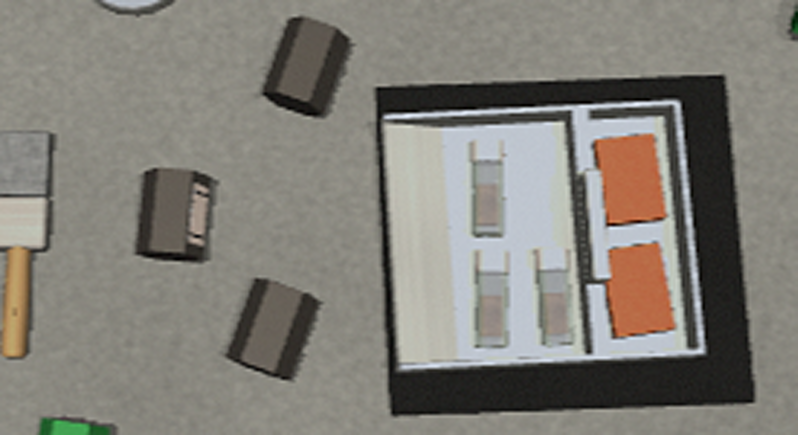

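```bash
cat >> h.py <<'E'
def Rt(yaw,tilt=0):
    "tool pointing down, tool y at world angle yaw (deg); then tilted by tilt deg about tool x"
    a=np.radians(yaw);y=np.array([np.cos(a),np.sin(a),0]);zz=np.array([0,0,-1.]);x=np.cross(y,zz)
    return R.from_matrix(np.stack([x,y,zz],1))*R.from_rotvec([np.radians(tilt),0,0])
def plan(pos,rot,vmax=38,wmax=6.8,ncall=None):
    s=ctrl.sense();r0=R.from_quat(s['orientation']);d=r0.inv().apply(np.array(pos)-s['position']);w=(r0.inv()*rot).as_rotvec()
    nr=max(np.linalg.norm(d)*1000/vmax,np.degrees(np.linalg.norm(w))/wmax,1)
    print('t',round(s['time_s'],2),'pos',s['position'].round(4),'shift',d.round(4),'turn',w.round(4),'rows needed',round(nr,1))
    n=int(np.ceil(nr))
    k=max(n,1)
    for c0 in range(0,min(k,5),5):
        print([[ (d*min(1,(i+1)/k)).round(3).tolist(),(w*min(1,(i+1)/k)).round(3).tolist()] for i in range(c0,c0+5)])
    print('joints',s['joints'].round(2),'gap',round(s['finger_gap'],4),'F',s['wrist_force'].round(1))
E
python3 -c "
from h import *
plan([.501,.23,.29],Rt(91))"
```

```text
t 0.15 pos [0.1697 0.523  0.2383] shift [-0.4056 -0.1764 -0.0516] turn [-0.001  -0.0004 -0.3313] rows needed 11.7
[[[-0.034, -0.015, -0.004], [-0.0, -0.0, -0.028]], [[-0.068, -0.029, -0.009], [-0.0, -0.0, -0.055]], [[-0.101, -0.044, -0.013], [-0.0, -0.0, -0.083]], [[-0.135, -0.059, -0.017], [-0.0, -0.0, -0.11]], [[-0.169, -0.074, -0.022], [-0.0, -0.0, -0.138]]]
joints [ 1.04  0.38  1.3   0.    1.46 -0.22] gap 0.0881 F [1.  0.5 0.5]
```

>>> move_arm(moves=[[[-0.034,-0.015,-0.004],[0,0,-0.028],0.05],[[-0.068,-0.029,-0.009],[0,0,-0.055],0.05],[[-0.102,-0.044,-0.013],[0,0,-0.083],0.05],[[-0.136,-0.059,-0.017],[0,0,-0.11],0.05],[[-0.17,-0.074,-0.022],[0,0,-0.138],0.05]])

```text
time_s: 0.57
position: [0.3094, 0.3987, 0.2603]
orientation: [0.087, 0.996, -0.001, -0.0]
wrist_force: [1.1, 1.0, -0.1]
finger_gap: 0.0572
```

```bash
python3 -c "
from h import *
plan([.501,.23,.29],Rt(91))"
```

```text
t 0.57 pos [0.3094 0.3987 0.2603] shift [-0.2179 -0.133  -0.0297] turn [-0.0014 -0.0009 -0.1916] rows needed 6.8
[[[-0.031, -0.019, -0.004], [-0.0, -0.0, -0.027]], [[-0.062, -0.038, -0.008], [-0.0, -0.0, -0.055]], [[-0.093, -0.057, -0.013], [-0.001, -0.0, -0.082]], [[-0.125, -0.076, -0.017], [-0.001, -0.001, -0.109]], [[-0.156, -0.095, -0.021], [-0.001, -0.001, -0.137]]]
joints [ 0.68  0.29  1.38 -0.    1.48 -0.72] gap 0.0572 F [ 1.1  1.  -0.1]
```

>>> move_arm(moves=[[[-0.031,-0.019,-0.004],[0,0,-0.027],0.05],[[-0.065,-0.04,-0.009],[0,0,-0.055],0.05],[[-0.1,-0.06,-0.013],[0,0,-0.09],0.05],[[-0.135,-0.08,-0.017],[0,0,-0.12],0.05],[[-0.17,-0.1,-0.021],[0,0,-0.15],0.05]])

```text
time_s: 0.98
position: [0.4606, 0.2692, 0.2814]
orientation: [0.011, 1.0, -0.001, -0.001]
wrist_force: [-0.2, 0.3, 0.8]
finger_gap: 0.0499
```

```bash
python3 -c "
from h import *
plan([.501,.23,.29],Rt(91,50))"
```

```text
t 0.98 pos [0.4606 0.2692 0.2814] shift [-0.0412 -0.0383 -0.0086] turn [ 0.8712 -0.0187 -0.037 ] rows needed 7.3
[[[-0.005, -0.005, -0.001], [0.109, -0.002, -0.005]], [[-0.01, -0.01, -0.002], [0.218, -0.005, -0.009]], [[-0.015, -0.014, -0.003], [0.327, -0.007, -0.014]], [[-0.021, -0.019, -0.004], [0.436, -0.009, -0.019]], [[-0.026, -0.024, -0.005], [0.545, -0.012, -0.023]]]
joints [ 0.31  0.32  1.26 -0.    1.56 -1.24] gap 0.0499 F [-0.2  0.3  0.8]
```

>>> move_arm(moves=[[[-0.008,-0.008,-0.002],[0.115,0,-0.01],0.05],[[-0.016,-0.016,-0.004],[0.23,0,-0.015],0.05],[[-0.025,-0.024,-0.006],[0.345,0,-0.02],0.05],[[-0.033,-0.031,-0.008],[0.46,0,-0.03],0.05],[[-0.041,-0.038,-0.009],[0.575,0,-0.037],0.05]])

```text
time_s: 1.4
position: [0.5013, 0.2301, 0.291]
orientation: [-0.007, 0.958, -0.287, -0.003]
wrist_force: [-0.0, -0.1, -0.6]
finger_gap: 0.0499
```

```bash
python3 -c "
from h import *
plan([.501,.23,.25],Rt(91,55))"
```

```text
t 1.4 pos [0.5013 0.2301 0.291 ] shift [-0.0001  0.0225  0.0343] turn [ 0.3786 -0.0114  0.0037] rows needed 3.2
[[[-0.0, 0.006, 0.009], [0.095, -0.003, 0.001]], [[-0.0, 0.011, 0.017], [0.189, -0.006, 0.002]], [[-0.0, 0.017, 0.026], [0.284, -0.009, 0.003]], [[-0.0, 0.022, 0.034], [0.379, -0.011, 0.004]], [[-0.0, 0.022, 0.034], [0.379, -0.011, 0.004]]]
joints [ 0.44  0.5   1.06 -0.54  1.82 -1.21] gap 0.0499 F [-0.  -0.1 -0.6]
```

>>> move_arm(moves=[[[0,0.006,0.009],[0.095,0,0],0.05],[[0,0.011,0.017],[0.19,0,0],0.05],[[0,0.017,0.026],[0.285,-0.01,0],0.05],[[0,0.022,0.034],[0.38,-0.01,0],0.05],[[0,0.022,0.034],[0.38,-0.01,0],0.05]])

```text
time_s: 1.82
position: [0.4999, 0.2305, 0.2462]
orientation: [-0.012, 0.885, -0.466, -0.0]
wrist_force: [-0.7, 1.0, -1.3]
finger_gap: 0.0496
```

```bash
python3 -c "
from h import *
plan([.524,-.2597,.12],Rt(91))"
```

```text
t 1.82 pos [0.4999 0.2305 0.2462] shift [-0.0152 -0.1742  0.4756] turn [-0.9684 -0.0092  0.0093] rows needed 13.3
[[[-0.001, -0.012, 0.034], [-0.069, -0.001, 0.001]], [[-0.002, -0.025, 0.068], [-0.138, -0.001, 0.001]], [[-0.003, -0.037, 0.102], [-0.208, -0.002, 0.002]], [[-0.004, -0.05, 0.136], [-0.277, -0.003, 0.003]], [[-0.005, -0.062, 0.17], [-0.346, -0.003, 0.003]]]
joints [ 0.54  0.65  1.11 -0.84  1.87 -1.11] gap 0.0496 F [-0.7  1.  -1.3]
```

>>> move_arm(moves=[[[-0.001,-0.012,0.034],[-0.115,0,0],0.05],[[-0.002,-0.025,0.068],[-0.23,0,0],0.05],[[-0.003,-0.037,0.102],[-0.345,0,0],0.05],[[-0.004,-0.05,0.136],[-0.46,0,0],0.05],[[-0.005,-0.062,0.17],[-0.58,0,0],0.05]])

```text
time_s: 2.23
position: [0.5086, 0.0546, 0.2025]
orientation: [-0.011, 0.982, -0.189, -0.0]
wrist_force: [1.2, 0.2, -0.5]
finger_gap: 0.0501
```

```bash
python3 -c "
from h import *
plan([.524,-.2597,.14],Rt(91))
z=load('top0');P=cloud(z);H=P[...,2]
# yaw of plate & tray walls
sub=np.zeros(H.shape,bool);sub[200:335,345:495]=1
m=sub&(H>0.062)&(H<0.075);q=P[m][:,:2];print(q.mean(0),q.min(0),q.max(0))
xs=q[:,0];print('yaw',np.degrees(np.polyfit(xs,q[:,1],1)[0]))
img=z['p'].astype(int);mm=((sub)&(img.sum(2)<110)&(H<.02)).astype(np.uint8);c=max(cv2.findContours(mm,0,1)[0],key=cv2.contourArea)
W=np.array([ray(z,*p[0],0.003)[:2] for p in cv2.convexHull(c)])*1000;print('mat',cv2.minAreaRect(W.astype(np.float32)))
m=(H>.035)&(H<.048)&sub;q=P[m];q=q[q[:,1]<-.318];print('outer narrow wall',len(q),q.mean(0),np.degrees(np.polyfit(q[:,0],q[:,1],1)[0]))
"
```

```text
t 2.23 pos [0.5086 0.0546 0.2025] shift [-0.009  -0.2688  0.1749] turn [-0.381  -0.0042  0.005 ] rows needed 8.4
[[[-0.001, -0.03, 0.019], [-0.042, -0.0, 0.001]], [[-0.002, -0.06, 0.039], [-0.085, -0.001, 0.001]], [[-0.003, -0.09, 0.058], [-0.127, -0.001, 0.002]], [[-0.004, -0.119, 0.078], [-0.169, -0.002, 0.002]], [[-0.005, -0.149, 0.097], [-0.212, -0.002, 0.003]]]
joints [ 0.06  0.39  1.45 -0.39  1.34 -1.44] gap 0.0501 F [ 1.2  0.2 -0.5]
[ 0.52318235 -0.25903372] [ 0.48399112 -0.26614675] [ 0.56433713 -0.25247886]
yaw 0.8921442006592937
mat ((521.8775024414062, -243.84909057617188), (248.81886291503906, 267.87677001953125), 0.07346843928098679)
outer narrow wall 275 [ 0.52245539 -0.33073712  0.04167293] 0.6410411507642445
```

>>> move_arm(moves=[[[-0.001,-0.03,0.019],[-0.076,0,0],0.05],[[-0.002,-0.063,0.041],[-0.152,0,0],0.05],[[-0.003,-0.096,0.063],[-0.23,0,0.002],0.05],[[-0.004,-0.129,0.085],[-0.305,0,0.002],0.05],[[-0.005,-0.162,0.106],[-0.381,-0.003,0.005],0.05]])

```text
time_s: 2.65
position: [0.5179, -0.1374, 0.166]
orientation: [-0.008, 1.0, 0.002, 0.003]
wrist_force: [1.4, 0.7, 0.0]
finger_gap: 0.0498
```

```bash
python3 -c "
from h import *
plan([.523,-.259,.11],Rt(90.8))"
```

```text
t 2.65 pos [ 0.5179 -0.1374  0.166 ] shift [-0.0029 -0.1218  0.0556] turn [0.0031 0.0055 0.0021] rows needed 3.5
[[[-0.001, -0.03, 0.014], [0.001, 0.001, 0.001]], [[-0.001, -0.061, 0.028], [0.002, 0.003, 0.001]], [[-0.002, -0.091, 0.042], [0.002, 0.004, 0.002]], [[-0.003, -0.122, 0.056], [0.003, 0.005, 0.002]], [[-0.003, -0.122, 0.056], [0.003, 0.005, 0.002]]]
joints [-0.48  0.42  1.46  0.01  1.26 -2.07] gap 0.0498 F [1.4 0.7 0. ]
```

>>> move_arm(moves=[[[-0.001,-0.03,0.014],[0.001,0.001,0.001],0.05],[[-0.001,-0.061,0.028],[0.002,0.003,0.001],0.05],[[-0.002,-0.091,0.042],[0.003,0.004,0.002],0.05],[[-0.003,-0.122,0.056],[0.003,0.005,0.002],0.05],[[-0.003,-0.122,0.056],[0.003,0.005,0.002],0.05]])

```text
time_s: 3.07
position: [0.5228, -0.2643, 0.1083]
orientation: [-0.004, 1.0, 0.0, 0.001]
wrist_force: [-0.8, 0.3, -0.3]
finger_gap: 0.0503
```

```bash
python3 -c "
from h import *
plan([.523,-.259,.04],Rt(90.8))
snap('wrist','w1')"
```

```text
t 3.07 pos [ 0.5228 -0.2643  0.1083] shift [-0.0001  0.0053  0.0683] turn [ 0.0001  0.0021 -0.0051] rows needed 1.8
[[[-0.0, 0.003, 0.034], [0.0, 0.001, -0.003]], [[-0.0, 0.005, 0.068], [0.0, 0.002, -0.005]], [[-0.0, 0.005, 0.068], [0.0, 0.002, -0.005]], [[-0.0, 0.005, 0.068], [0.0, 0.002, -0.005]], [[-0.0, 0.005, 0.068], [0.0, 0.002, -0.005]]]
joints [-0.67  0.56  1.39  0.    1.19 -2.25] gap 0.0503 F [-0.8  0.3 -0.3]
wrist {'fx': 347.9239305352261, 'fy': 347.9239305352261, 'cx': 316.60515854460635, 'cy': 236.11321358730075}
```

View pics/w1.png

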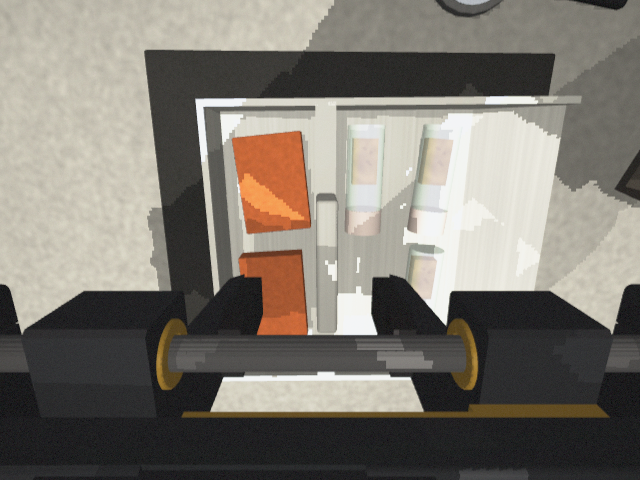

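The wrist view shows the grip plate at about (327,265), between the fingers at (250,300) and (385,300). Three vials and both slabs are in place, so I'm descending to grasp.

>>> move_arm(moves=[[[0,0.005,0.02],[0,0.002,-0.004],0.05],[[0,0.005,0.045],[0,0.002,-0.004],0.05],[[0,0.005,0.06],[0,0.002,-0.004],0.05],[[0,0.005,0.067],[0,0.002,-0.004],0.05],[[0,0.005,0.067],[0,0.002,-0.004],0.05]])

```text
time_s: 3.53
position: [0.5231, -0.2561, 0.0424]
orientation: [-0.007, 1.0, 0.001, 0.0]
wrist_force: [-0.4, -0.4, -0.1]
finger_gap: 0.0499
```

```bash
python3 -c "
from h import *
plan([.523,-.259,.04],Rt(90.8))"
```

```text
t 3.53 pos [ 0.5231 -0.2561  0.0424] shift [ 0.0001 -0.0029  0.0024] turn [0.0016 0.0006 0.0001] rows needed 1
[[[0.0, -0.003, 0.002], [0.002, 0.001, 0.0]], [[0.0, -0.003, 0.002], [0.002, 0.001, 0.0]], [[0.0, -0.003, 0.002], [0.002, 0.001, 0.0]], [[0.0, -0.003, 0.002], [0.002, 0.001, 0.0]], [[0.0, -0.003, 0.002], [0.002, 0.001, 0.0]]]
joints [-0.66  0.64  1.47  0.    1.03 -2.24] gap 0.0499 F [-0.4 -0.4 -0.1]
```

>>> move_arm(moves=[[[0,-0.003,0.002],[0.001,0,0],0.05],[[0,-0.003,0.002],[0.001,0,0],0.03],[[0,-0.003,0.002],[0.001,0,0],0.02],[[0,-0.003,0.002],[0.001,0,0],0.005],[[0,-0.003,0.002],[0.001,0,0],0.005]], grip_force=60)

```text
time_s: 3.95
position: [0.5233, -0.2592, 0.041]
orientation: [-0.007, 1.0, 0.0, 0.001]
wrist_force: [0.4, 0.5, -0.9]
finger_gap: 0.0253
```

>>> move_arm(moves=[[[0,0,0],[0,0,0],0.005],[[0,0,0],[0,0,0],0.005],[[0,0,0],[0,0,0],0.005],[[0,0,-0.003],[0,0,0],0.005],[[0,0,-0.008],[0,0,0],0.005]])

```text
time_s: 4.37
position: [0.5226, -0.2587, 0.0481]
orientation: [-0.007, 1.0, 0.001, -0.0]
wrist_force: [-0.5, 0.1, -6.1]
finger_gap: 0.0113
```

>>> move_arm(moves=[[[0,0,-0.012],[0,0,0],0.005],[[0,0,-0.03],[0,0,0],0.005],[[0,0,-0.05],[0,0,0],0.005],[[0,0,-0.07],[0,0,0],0.005],[[0,0,-0.09],[0,0,0],0.005]])

```text
time_s: 4.78
position: [0.5223, -0.2586, 0.1387]
orientation: [-0.007, 1.0, 0.001, -0.001]
wrist_force: [0.6, -0.3, -5.5]
finger_gap: 0.0113
```

```bash
python3 -c "
from h import *
plan([.505,.22,.25],Rt(90.8),vmax=25)
snap('side','s1')"
```

```text
t 4.78 pos [ 0.5223 -0.2586  0.1387] shift [ 0.0109  0.4791 -0.1101] turn [ 0.0026 -0.0022 -0.0001] rows needed 19.7
[[[0.001, 0.024, -0.006], [0.0, -0.0, -0.0]], [[0.001, 0.048, -0.011], [0.0, -0.0, -0.0]], [[0.002, 0.072, -0.017], [0.0, -0.0, -0.0]], [[0.002, 0.096, -0.022], [0.001, -0.0, -0.0]], [[0.003, 0.12, -0.028], [0.001, -0.001, -0.0]]]
joints [-0.66  0.53  1.36  0.    1.26 -2.25] gap 0.0113 F [ 0.6 -0.3 -5.5]
side {'fx': 446.22207433735633, 'fy': 446.22207433735633, 'cx': 317.721541436303, 'cy': 239.06034230026114}
```

View pics/s1.png

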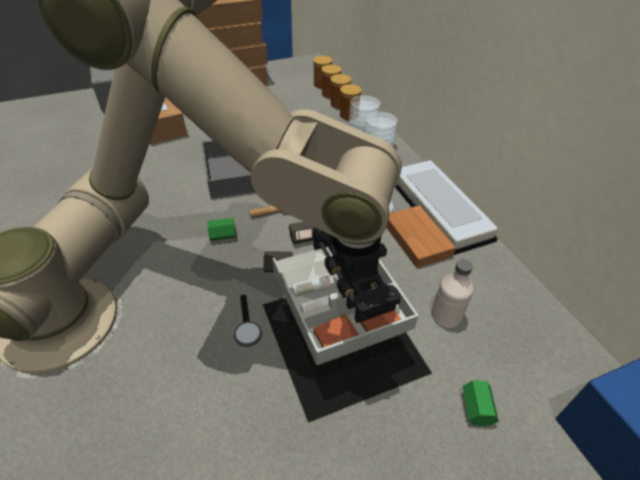

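The side view shows the tray held level, with its contents in place near (330,300). Now carrying it to the tub.

>>> move_arm(moves=[[[0,0.005,-0.006],[0,0,0],0.005],[[0,0.015,-0.012],[0,0,0],0.005],[[0.001,0.03,-0.02],[0,0,0],0.005],[[0.002,0.05,-0.028],[0,0,0],0.005],[[0.003,0.072,-0.036],[0,0,0],0.005]])

```text
time_s: 5.25
position: [0.5188, -0.1856, 0.1783]
orientation: [-0.007, 1.0, -0.0, 0.001]
wrist_force: [1.1, -0.3, -7.0]
finger_gap: 0.0117
```

>>> move_arm(moves=[[[0,0.026,-0.008],[0,0,0],0.005],[[0.001,0.051,-0.016],[0,0,0],0.005],[[0.002,0.076,-0.024],[0,0,0],0.005],[[0.003,0.101,-0.032],[0,0,0],0.005],[[0.004,0.126,-0.04],[0,0,0],0.005]])

```text
time_s: 5.67
position: [0.5118, -0.0569, 0.218]
orientation: [-0.007, 1.0, 0.0, -0.0]
wrist_force: [0.3, -0.6, -6.2]
finger_gap: 0.0114
```

>>> move_arm(moves=[[[0,0.026,-0.006],[0,0,0],0.005],[[0.001,0.051,-0.012],[0,0,0],0.005],[[0.002,0.076,-0.018],[0,0,0],0.005],[[0.003,0.101,-0.024],[0,0,0],0.005],[[0.004,0.126,-0.03],[0,0,0],0.005]])

```text
time_s: 6.08
position: [0.5045, 0.0714, 0.2478]
orientation: [-0.008, 1.0, 0.001, -0.001]
wrist_force: [-0.1, 0.5, -6.9]
finger_gap: 0.0115
```

```bash
python3 -c "
from h import *
plan([.505,.225,.26],Rt(90.8),vmax=25)"
```

```text
t 6.08 pos [0.5045 0.0714 0.2478] shift [-0.0028  0.1536 -0.012 ] turn [ 0.0012 -0.0026  0.0014] rows needed 6.2
[[[-0.0, 0.022, -0.002], [0.0, -0.0, 0.0]], [[-0.001, 0.044, -0.003], [0.0, -0.001, 0.0]], [[-0.001, 0.066, -0.005], [0.001, -0.001, 0.001]], [[-0.002, 0.088, -0.007], [0.001, -0.001, 0.001]], [[-0.002, 0.11, -0.009], [0.001, -0.002, 0.001]]]
joints [-0.09  0.3   1.39  0.    1.45 -1.68] gap 0.0115 F [-0.1  0.5 -6.9]
```

>>> move_arm(moves=[[[0,0.024,0],[0,0,0],0.005],[[-0.001,0.05,0],[0,0,0],0.005],[[-0.002,0.078,0],[0,0,0],0.005],[[-0.003,0.104,0],[0,0,0],0.005],[[-0.003,0.122,0],[0,0,0],0.005]])

```text
time_s: 6.5
position: [0.5038, 0.1965, 0.2473]
orientation: [-0.009, 1.0, 0.001, -0.002]
wrist_force: [0.3, -0.1, -6.4]
finger_gap: 0.0116
```

```bash
python3 -c "
from h import *
plan([.505,.21,.225],Rt(90.8,20),vmax=25)"
```

```text
t 6.5 pos [0.5038 0.1965 0.2473] shift [-0.0015  0.0134  0.0223] turn [ 0.3508 -0.0042  0.0043] rows needed 3.0
[[[-0.0, 0.004, 0.007], [0.117, -0.001, 0.001]], [[-0.001, 0.009, 0.015], [0.234, -0.003, 0.003]], [[-0.001, 0.013, 0.022], [0.351, -0.004, 0.004]], [[-0.001, 0.013, 0.022], [0.351, -0.004, 0.004]], [[-0.001, 0.013, 0.022], [0.351, -0.004, 0.004]]]
joints [ 0.15  0.36  1.3   0.    1.48 -1.44] gap 0.0116 F [ 0.3 -0.1 -6.4]
```

>>> move_arm(moves=[[[0,0.004,0.004],[0.05,0,0],0.005],[[0,0.008,0.008],[0.11,0,0],0.005],[[-0.001,0.011,0.013],[0.17,0,0],0.005],[[-0.001,0.013,0.018],[0.24,0,0],0.005],[[-0.001,0.013,0.022],[0.31,0,0],0.005]])

```text
time_s: 6.92
position: [0.503, 0.2109, 0.2245]
orientation: [-0.01, 0.988, -0.155, -0.002]
wrist_force: [-0.2, -0.7, -7.5]
finger_gap: 0.0115
```

```bash
python3 -c "
from h import *
plan([.505,.21,.22],Rt(90.8,38),vmax=25,wmax=4)"
```

```text
t 6.92 pos [0.503  0.2109 0.2245] shift [-0.002   0.0005  0.0046] turn [ 0.352  -0.0033  0.0071] rows needed 5.0
[[[-0.0, 0.0, 0.001], [0.059, -0.001, 0.001]], [[-0.001, 0.0, 0.002], [0.117, -0.001, 0.002]], [[-0.001, 0.0, 0.002], [0.176, -0.002, 0.004]], [[-0.001, 0.0, 0.003], [0.235, -0.002, 0.005]], [[-0.002, 0.0, 0.004], [0.293, -0.003, 0.006]]]
joints [ 0.32  0.45  1.26 -0.3   1.53 -1.25] gap 0.0115 F [-0.2 -0.7 -7.5]
```

>>> move_arm(moves=[[[0,0,0.001],[0.06,0,0.001],0.005],[[-0.001,0,0.002],[0.115,0,0.002],0.005],[[-0.001,0,0.003],[0.17,-0.002,0.003],0.005],[[-0.002,0,0.004],[0.22,-0.002,0.005],0.005],[[-0.002,0,0.005],[0.26,-0.003,0.006],0.005]])

```text
time_s: 7.33
position: [0.5037, 0.2107, 0.2189]
orientation: [-0.008, 0.959, -0.283, 0.001]
wrist_force: [-0.9, -0.3, -5.9]
finger_gap: 0.0117
```

```bash
python3 -c "
from h import *
plan([.505,.21,.217],Rt(90.8,50),vmax=25,wmax=4)
snap('top','t2')"
```

```text
t 7.33 pos [0.5037 0.2107 0.2189] shift [-0.0013  0.0004  0.002 ] turn [ 0.2997 -0.0005  0.0031] rows needed 4.3
[[[-0.0, 0.0, 0.0], [0.06, -0.0, 0.001]], [[-0.001, 0.0, 0.001], [0.12, -0.0, 0.001]], [[-0.001, 0.0, 0.001], [0.18, -0.0, 0.002]], [[-0.001, 0.0, 0.002], [0.24, -0.0, 0.003]], [[-0.001, 0.0, 0.002], [0.3, -0.0, 0.003]]]
joints [ 0.41  0.53  1.22 -0.52  1.63 -1.14] gap 0.0117 F [-0.9 -0.3 -5.9]
top {'fx': 560.4246968898024, 'fy': 560.4246968898024, 'cx': 322.05081777259886, 'cy': 239.50271907923195}
```

View pics/t2.png

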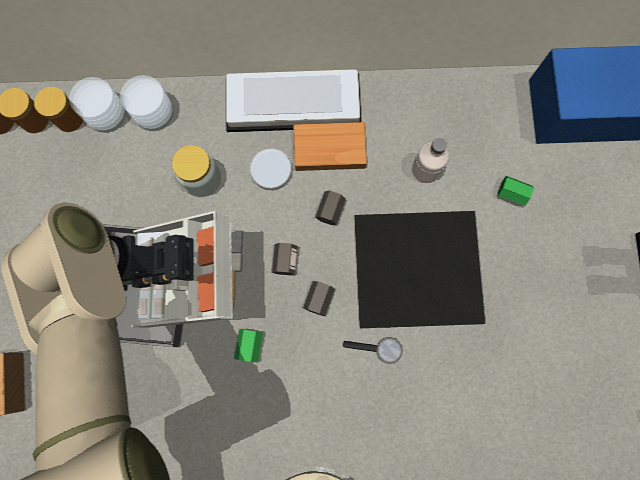

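The top view shows the tray tipped over the tub, with the vials at the ramp foot near (150,300) and both slabs against the divider at (205,250) and (205,292). Tipping further.

>>> move_arm(moves=[[[0,0,0],[0.05,0,0.001],0.005],[[-0.001,0,0.001],[0.1,0,0.001],0.005],[[-0.001,0,0.001],[0.15,0,0.002],0.005],[[-0.001,0,0.002],[0.2,0,0.003],0.005],[[-0.001,0,0.002],[0.26,0,0.003],0.005]])

```text
time_s: 7.8
position: [0.5036, 0.2106, 0.2161]
orientation: [-0.007, 0.914, -0.406, 0.002]
wrist_force: [-0.6, 0.2, -4.8]
finger_gap: 0.0117
```

>>> move_arm(moves=[[[0,0,0],[0.05,0,0],0.005],[[0,0,0],[0.1,0,0],0.005],[[0,0,0],[0.12,0,0],0.005],[[0,0,0],[0.12,0,0],0.005],[[0,0,0],[0.12,0,0],0.005]])

```text
time_s: 8.22
position: [0.5033, 0.211, 0.216]
orientation: [-0.008, 0.889, -0.459, 0.003]
wrist_force: [0.1, 0.3, -5.0]
finger_gap: 0.0114
```

```bash
python3 -c "
from h import *
plan([.505,.21,.217],Rt(90.8,55),vmax=25,wmax=4)
snap('top','t3');snap('side','s3')"
```

```text
t 8.22 pos [0.5033 0.211  0.216 ] shift [-0.0017 -0.0014  0.0002] turn [0.0069 0.0001 0.003 ] rows needed 1
[[[-0.002, -0.001, 0.0], [0.007, 0.0, 0.003]], [[-0.002, -0.001, 0.0], [0.007, 0.0, 0.003]], [[-0.002, -0.001, 0.0], [0.007, 0.0, 0.003]], [[-0.002, -0.001, 0.0], [0.007, 0.0, 0.003]], [[-0.002, -0.001, 0.0], [0.007, 0.0, 0.003]]]
joints [ 0.51  0.66  1.18 -0.82  1.79 -1.05] gap 0.0114 F [ 0.1  0.3 -5. ]
top {'fx': 560.4246968898024, 'fy': 560.4246968898024, 'cx': 322.05081777259886, 'cy': 239.50271907923195}
side {'fx': 446.22207433735633, 'fy': 446.22207433735633, 'cx': 317.721541436303, 'cy': 239.06034230026114}
```

View pics/t3.png

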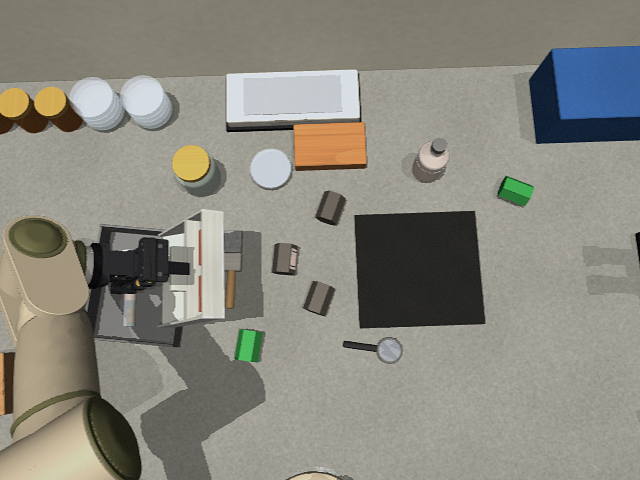

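View pics/s3.png

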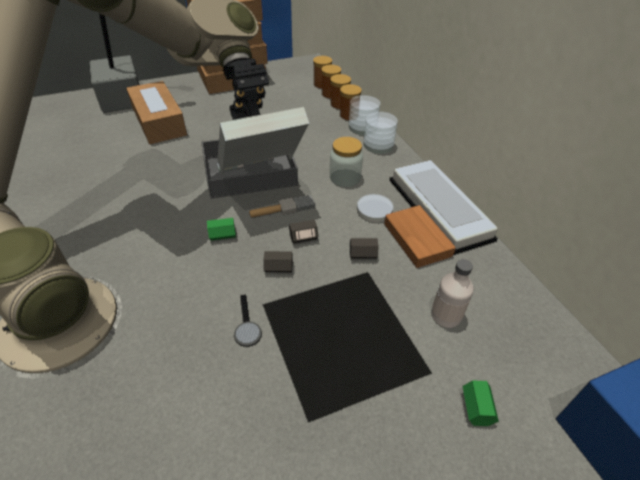

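One vial is visible in the tub at (128,308), and the wrist force has dropped by about 1 N, which matches three vials. I'll level the tray, back away and look.

>>> move_arm(moves=[[[0,0,0],[0,0,0],0.005],[[0,0,-0.005],[-0.08,0,0],0.005],[[0,0,-0.012],[-0.18,0,0],0.005],[[0,-0.005,-0.02],[-0.29,0,0],0.005],[[0,-0.01,-0.03],[-0.41,0,0],0.005]])

```text
time_s: 8.73
position: [0.5031, 0.2297, 0.2424]
orientation: [-0.008, 0.964, -0.266, 0.001]
wrist_force: [-1.1, -0.4, -5.2]
finger_gap: 0.0116
```

```bash
python3 -c "
from h import *
plan([.505,.06,.23],Rt(90.8),vmax=25,wmax=6.5)"
```

```text
t 8.73 pos [0.5031 0.2297 0.2424] shift [ 0.0007 -0.1394  0.0976] turn [-0.538  -0.0011  0.0021] rows needed 6.8
[[[0.0, -0.02, 0.014], [-0.077, -0.0, 0.0]], [[0.0, -0.04, 0.028], [-0.154, -0.0, 0.001]], [[0.0, -0.06, 0.042], [-0.231, -0.0, 0.001]], [[0.0, -0.08, 0.056], [-0.307, -0.001, 0.001]], [[0.001, -0.1, 0.07], [-0.384, -0.001, 0.001]]]
joints [ 0.43  0.52  1.16 -0.49  1.69 -1.16] gap 0.0116 F [-1.1 -0.4 -5.2]
```

>>> move_arm(moves=[[[0,-0.015,0.005],[-0.1,0,0],0.005],[[0,-0.035,0.018],[-0.21,0,0],0.005],[[0,-0.055,0.034],[-0.32,0,0],0.005],[[0,-0.08,0.05],[-0.43,0,0],0.005],[[0.001,-0.105,0.068],[-0.53,0,0.002],0.005]])

```text
time_s: 9.15
position: [0.5037, 0.1035, 0.2391]
orientation: [-0.007, 1.0, -0.002, 0.001]
wrist_force: [1.3, -0.6, -6.0]
finger_gap: 0.0117
```

```bash
python3 -c "
from h import *
plan([.522,-.2597,.2],Rt(90.8),vmax=30,wmax=6.5)
snap('top','t4')"
```

```text
t 9.15 pos [0.5037 0.1035 0.2391] shift [-0.0131 -0.3632  0.0406] turn [-0.004   0.0027  0.0002] rows needed 12.2
[[[-0.001, -0.028, 0.003], [-0.0, 0.0, 0.0]], [[-0.002, -0.056, 0.006], [-0.001, 0.0, 0.0]], [[-0.003, -0.084, 0.009], [-0.001, 0.001, 0.0]], [[-0.004, -0.112, 0.012], [-0.001, 0.001, 0.0]], [[-0.005, -0.14, 0.016], [-0.002, 0.001, 0.0]]]
joints [-0.03  0.32  1.4  -0.    1.43 -1.61] gap 0.0117 F [ 1.3 -0.6 -6. ]
top {'fx': 560.4246968898024, 'fy': 560.4246968898024, 'cx': 322.05081777259886, 'cy': 239.50271907923195}
```

View pics/t4.png

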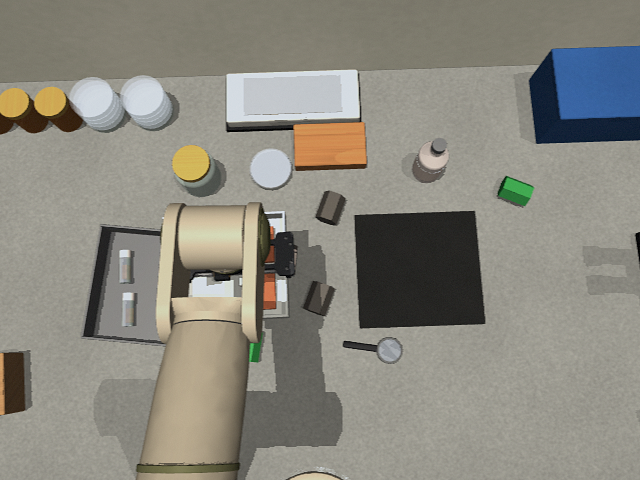

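Two vials are visible in the tub at (125,265) and (128,308); the third could be behind the arm. I'll move further and look again.

>>> move_arm(moves=[[[-0.001,-0.028,0.003],[0,0,0],0.005],[[-0.002,-0.056,0.006],[0,0,0],0.005],[[-0.003,-0.084,0.009],[0,0,0],0.005],[[-0.004,-0.112,0.012],[0,0,0],0.005],[[-0.005,-0.135,0.014],[0,0,0],0.005]])

```text
time_s: 9.62
position: [0.5092, -0.042, 0.2247]
orientation: [-0.002, 1.0, -0.002, -0.0]
wrist_force: [0.7, -0.7, -5.7]
finger_gap: 0.0112
```

```bash
python3 -c "
from h import *
plan([.522,-.2597,.15],Rt(90.8),vmax=30,wmax=6.5)
snap('top','t5');snap('side','s5')"
```

```text
t 9.62 pos [ 0.5092 -0.042   0.2247] shift [-0.0121 -0.2174  0.0755] turn [-0.0038 -0.0001 -0.0109] rows needed 7.7
[[[-0.002, -0.027, 0.009], [-0.0, -0.0, -0.001]], [[-0.003, -0.054, 0.019], [-0.001, -0.0, -0.003]], [[-0.005, -0.082, 0.028], [-0.001, -0.0, -0.004]], [[-0.006, -0.109, 0.038], [-0.002, -0.0, -0.005]], [[-0.008, -0.136, 0.047], [-0.002, -0.0, -0.007]]]
joints [-0.31  0.32  1.43 -0.    1.39 -1.89] gap 0.0112 F [ 0.7 -0.7 -5.7]
top {'fx': 560.4246968898024, 'fy': 560.4246968898024, 'cx': 322.05081777259886, 'cy': 239.50271907923195}
side {'fx': 446.22207433735633, 'fy': 446.22207433735633, 'cx': 317.721541436303, 'cy': 239.06034230026114}
```

View pics/t5.png

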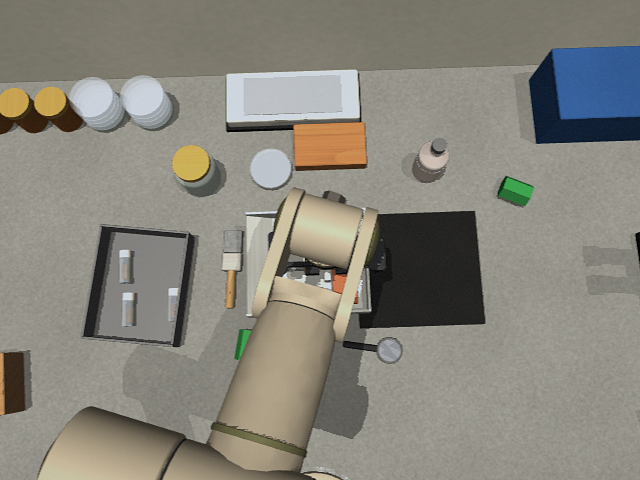

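View pics/s5.png

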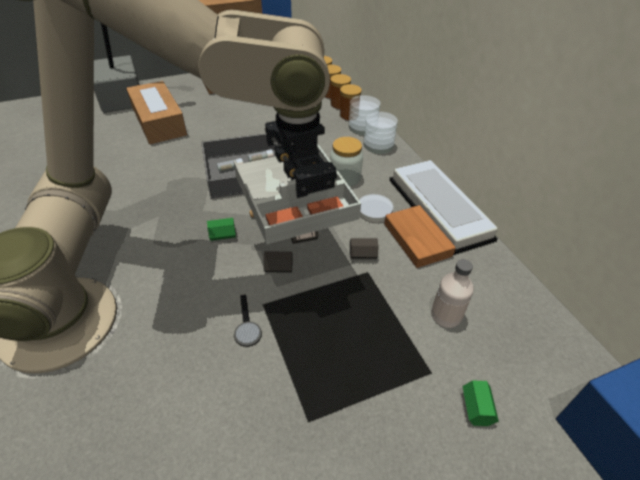

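All three vials are in the tub, at (125,265), (128,308) and (174,304). The slabs are still in the tray. Returning it to the mat.

>>> move_arm(moves=[[[-0.002,-0.027,0.009],[0,0,-0.002],0.005],[[-0.004,-0.06,0.019],[0,0,-0.003],0.005],[[-0.006,-0.095,0.03],[-0.001,0,-0.005],0.005],[[-0.008,-0.13,0.042],[-0.002,0,-0.007],0.005],[[-0.009,-0.16,0.055],[-0.003,0,-0.009],0.005]])

```text
time_s: 10.13
position: [0.5185, -0.2049, 0.1702]
orientation: [-0.005, 1.0, -0.001, -0.0]
wrist_force: [1.0, 0.3, -5.7]
finger_gap: 0.0118
```

```bash
python3 -c "
from h import *
plan([.522,-.258,.06],Rt(90.8),vmax=30,wmax=6.5)"
```

```text
t 10.13 pos [ 0.5185 -0.2049  0.1702] shift [-0.003  -0.0528  0.1104] turn [-0.0028 -0.0003 -0.0046] rows needed 4.1
[[[-0.001, -0.011, 0.022], [-0.001, -0.0, -0.001]], [[-0.001, -0.021, 0.044], [-0.001, -0.0, -0.002]], [[-0.002, -0.032, 0.066], [-0.002, -0.0, -0.003]], [[-0.002, -0.042, 0.088], [-0.002, -0.0, -0.004]], [[-0.003, -0.053, 0.11], [-0.003, -0.0, -0.005]]]
joints [-0.59  0.45  1.39 -0.    1.3  -2.17] gap 0.0118 F [ 1.   0.3 -5.7]
```

>>> move_arm(moves=[[[-0.001,-0.02,0.02],[-0.001,0,-0.001],0.005],[[-0.002,-0.036,0.044],[-0.001,0,-0.002],0.005],[[-0.003,-0.047,0.07],[-0.002,0,-0.004],0.005],[[-0.003,-0.053,0.095],[-0.003,0,-0.005],0.005],[[-0.003,-0.053,0.108],[-0.003,0,-0.005],0.005]])

```text
time_s: 10.55
position: [0.521, -0.2584, 0.0597]
orientation: [-0.007, 1.0, 0.001, -0.002]
wrist_force: [-1.2, 0.3, -5.3]
finger_gap: 0.0115
```

```bash
python3 -c "
from h import *
plan([.522,-.258,.0405],Rt(90.8),vmax=30,wmax=6.5)"
```

```text
t 10.55 pos [ 0.521  -0.2584  0.0597] shift [-0.001   0.0003  0.0192] turn [ 0.0016 -0.0039 -0.0003] rows needed 1
[[[-0.001, 0.0, 0.019], [0.002, -0.004, -0.0]], [[-0.001, 0.0, 0.019], [0.002, -0.004, -0.0]], [[-0.001, 0.0, 0.019], [0.002, -0.004, -0.0]], [[-0.001, 0.0, 0.019], [0.002, -0.004, -0.0]], [[-0.001, 0.0, 0.019], [0.002, -0.004, -0.0]]]
joints [-0.66  0.62  1.45 -0.    1.08 -2.25] gap 0.0115 F [-1.2  0.3 -5.3]
```

>>> move_arm(moves=[[[-0.001,0,0.007],[0,-0.003,0],0.005],[[-0.001,0,0.013],[0.001,-0.003,0],0.005],[[-0.001,0,0.017],[0.002,-0.004,0],0.005],[[-0.001,0,0.019],[0.002,-0.004,0],0.005],[[-0.001,0,0.019],[0.002,-0.004,0],0.005]])

```text
time_s: 10.97
position: [0.5223, -0.2582, 0.0415]
orientation: [-0.007, 1.0, -0.001, 0.001]
wrist_force: [-0.0, -0.4, -5.0]
finger_gap: 0.0111
```

>>> move_arm(moves=[[[0,0,0],[0,0,0],0.015],[[0,0,0],[0,0,0],0.04],[[0,0,0],[0,0,0],0.05],[[0,0,0],[0,0,0],0.05],[[0,0,0],[0,0,0],0.05]])

```text
time_s: 11.38
position: [0.5225, -0.2584, 0.042]
orientation: [-0.007, 1.0, -0.001, 0.001]
wrist_force: [-0.2, 0.3, -0.3]
finger_gap: 0.0399
```

>>> move_arm(moves=[[[0,0,-0.02],[0,0,0],0.05],[[0,0,-0.05],[0,0,0],0.05],[[0,0,-0.085],[0,0,0],0.05],[[0,0,-0.12],[0,0,0],0.05],[[0,0,-0.15],[0,0,0],0.088]])

```text
time_s: 11.8
position: [0.5222, -0.2582, 0.1945]
orientation: [-0.007, 1.0, -0.001, 0.002]
wrist_force: [-0.1, -0.9, -0.7]
finger_gap: 0.055
```

Run:
```python
from h import *
snap('top','t6');snap('side','s6')
z=load('s6');print('side cam',np.linalg.inv(z['w'])[:3,3])
a=cv2.imread('pics/t6.png')[180:340,240:500];b=cv2.imread('pics/s6.png')[205:285,250:390]
cv2.imwrite('pics/c6t.png',cv2.resize(a,None,fx=3,fy=3,interpolation=2));cv2.imwrite('pics/c6s.png',cv2.resize(b,None,fx=5,fy=5,interpolation=2))
```

```text
top {'fx': 560.4246968898024, 'fy': 560.4246968898024, 'cx': 322.05081777259886, 'cy': 239.50271907923195}
side {'fx': 446.22207433735633, 'fy': 446.22207433735633, 'cx': 317.721541436303, 'cy': 239.06034230026114}
side cam [ 0.28635578 -0.67808512  0.76931861]
```

View pics/c6t.png

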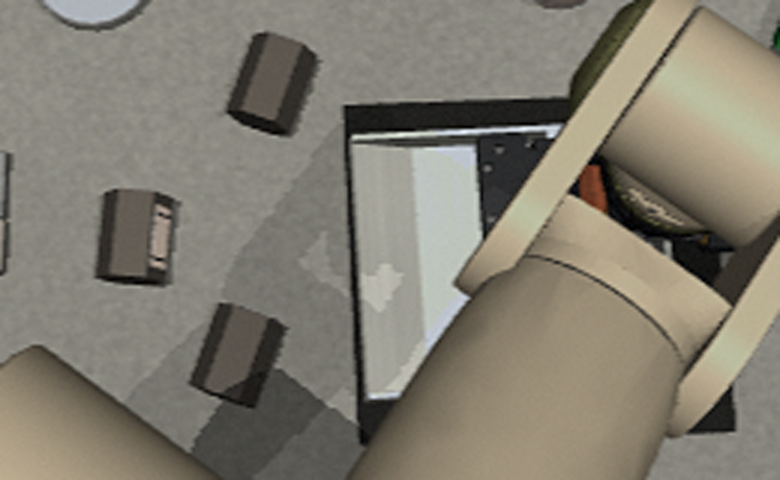

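View pics/c6s.png

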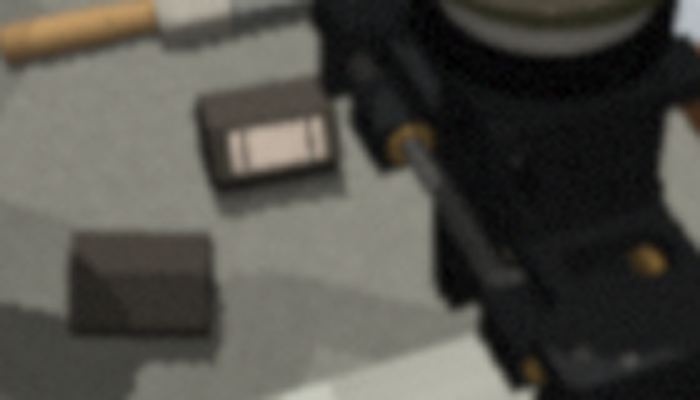

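View pics/t6.png

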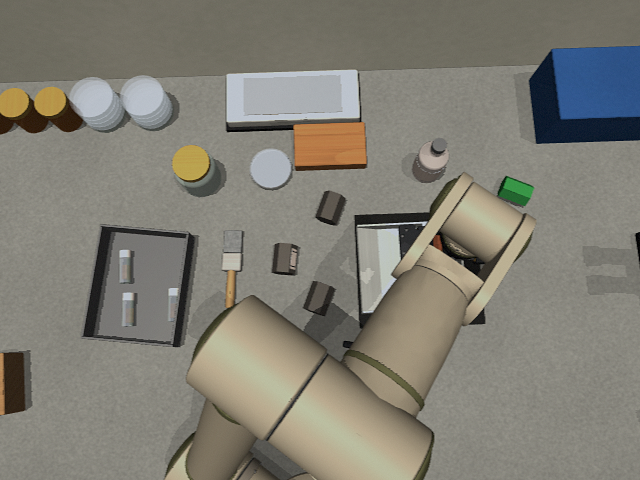

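Run:
```python
from h import *
b=cv2.imread('pics/side0.png')
c=np.hstack([cv2.resize(b[225:285,s:s+60],None,fx=6,fy=6,interpolation=2) for s in (250,335)])
cv2.imwrite('pics/c7.png',c)
```

```text
(no output)
```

View pics/c7.png

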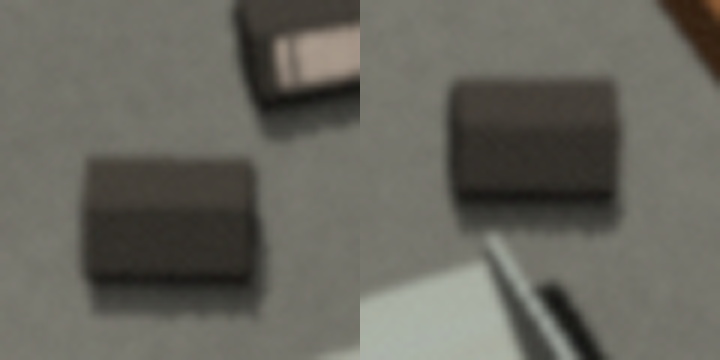

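Three vials are in the tub and the tray is back on its mat at about (420,268). Block B's label is on its upper -y side, near (292,259). A and C show no label on the top, upper sides or the visible -y underside, so theirs must be on the bottom or the lower +y face. I'll start with B.

```bash
cat >> h.py <<'E'
def Rg(yaw,phi=0):
    "jaw axis at yaw, tilt phi deg about tool y"
    return Rt(yaw)*R.from_rotvec([0,np.radians(phi),0])
def gpos(c,rot,back=.012):
    return np.array(c)+back*rot.apply([0,0,1])
def blocks(fn,roi=(190,320,255,352)):
    z=load(fn);P=cloud(z);H=P[...,2];sub=np.zeros(H.shape,bool);a,b,c,d=roi;sub[a:b,c:d]=1
    img=z['p'].astype(int)
    m=(sub&(H>.037)&(H<.05)&(img.sum(2)<300)|sub&(H>.041)&(H<.05)).astype(np.uint8)
    n,l,st,ce=cv2.connectedComponentsWithStats(m)
    for i in range(1,n):
        if st[i,4]<100: continue
        q=P[l==i];r=cv2.minAreaRect((q[:,:2]*1000).astype(np.float32));w=r[1];ang=r[2]+(90 if w[1]>w[0] else 0)
        print('block px',ce[i].round(),'c',np.round(r[0],1),'size',np.round(w,1),'axis',round((ang+90)%180-90,1),'topz',np.median(q[:,2]).round(4))
E
python3 -c "
from h import *
blocks('t6');blocks('top0')
r=Rg(-5.2,30);plan(gpos([.549,.045,.14],r),r)"
```

```text
block px [331. 205.] c [659.2 -58.6] size [37.3 63. ] axis -20.5 topz 0.0434
block px [284. 257.] c [549.   44.9] size [36.1 62.5] axis -6.7 topz 0.0435
block px [319. 297.] c [461.4 -26.3] size [37.7 62.8] axis -23.6 topz 0.0434
block px [331. 205.] c [659.5 -57. ] size [36.5 63.4] axis -21.5 topz 0.0432
block px [284. 257.] c [548.8  44.9] size [36.1 62.2] axis -5.2 topz 0.0439
block px [319. 297.] c [461.9 -25.2] size [35.2 62.3] axis -22.4 topz 0.0435
t 11.9 pos [ 0.5237 -0.2592  0.1972] shift [-0.0296  0.3103  0.0654] turn [-0.4362  0.4078  1.6349] rows needed 14.7
[[[-0.002, 0.021, 0.004], [-0.029, 0.027, 0.109]], [[-0.004, 0.041, 0.009], [-0.058, 0.054, 0.218]], [[-0.006, 0.062, 0.013], [-0.087, 0.082, 0.327]], [[-0.008, 0.083, 0.017], [-0.116, 0.109, 0.436]], [[-0.01, 0.103, 0.022], [-0.145, 0.136, 0.545]]]
joints [-0.66  0.47  1.28 -0.    1.38 -2.25] gap 0.0627 F [ 0.5 -0.7 -0.3]
```

>>> move_arm(moves=[[[-0.002,0.021,0.002],[-0.029,0.027,0.109],0.08],[[-0.004,0.042,0.004],[-0.058,0.054,0.218],0.08],[[-0.006,0.063,0.006],[-0.087,0.082,0.327],0.08],[[-0.008,0.084,0.01],[-0.116,0.109,0.436],0.08],[[-0.01,0.105,0.014],[-0.145,0.136,0.545],0.08]])

```text
time_s: 12.32
position: [0.5322, -0.153, 0.1815]
orientation: [0.264, 0.96, 0.069, -0.063]
wrist_force: [-0.0, -0.8, -0.3]
finger_gap: 0.0796
```

```bash
python3 -c "
from h import *
r=Rg(-5.5,30);plan(gpos([.549,.045,.14],r),r)"
```

```text
t 12.32 pos [ 0.5322 -0.153   0.1815] shift [0.0787 0.1773 0.0834] turn [-0.2925  0.2692  1.089 ] rows needed 9.8
[[[0.008, 0.018, 0.008], [-0.029, 0.027, 0.109]], [[0.016, 0.035, 0.017], [-0.058, 0.054, 0.218]], [[0.024, 0.053, 0.025], [-0.088, 0.081, 0.327]], [[0.031, 0.071, 0.033], [-0.117, 0.108, 0.436]], [[0.039, 0.089, 0.042], [-0.146, 0.135, 0.544]]]
joints [-0.54  0.49  1.29  0.1   1.51 -1.59] gap 0.0796 F [-0.  -0.8 -0.3]
```

>>> move_arm(moves=[[[0.008,0.018,0.006],[-0.029,0.027,0.109],0.08],[[0.016,0.036,0.014],[-0.058,0.054,0.218],0.08],[[0.024,0.054,0.022],[-0.088,0.081,0.327],0.08],[[0.032,0.072,0.03],[-0.117,0.108,0.436],0.08],[[0.04,0.09,0.04],[-0.146,0.135,0.545],0.08]])

```text
time_s: 12.73
position: [0.5412, -0.0489, 0.1566]
orientation: [0.514, 0.838, 0.136, -0.125]
wrist_force: [1.5, -1.0, -0.3]
finger_gap: 0.0802
```

```bash
python3 -c "
from h import *
r=Rg(-5.5,30);plan(gpos([.549,.045,.1],r),r)"
```

```text
t 12.73 pos [ 0.5412 -0.0489  0.1566] shift [0.0554 0.0443 0.0974] turn [-0.1459  0.1328  0.5377] rows needed 4.8
[[[0.011, 0.009, 0.019], [-0.029, 0.027, 0.108]], [[0.022, 0.018, 0.039], [-0.058, 0.053, 0.215]], [[0.033, 0.027, 0.058], [-0.088, 0.08, 0.323]], [[0.044, 0.035, 0.078], [-0.117, 0.106, 0.43]], [[0.055, 0.044, 0.097], [-0.146, 0.133, 0.538]]]
joints [-0.45  0.51  1.38  0.3   1.48 -0.98] gap 0.0802 F [ 1.5 -1.  -0.3]
```

>>> move_arm(moves=[[[0.011,0.009,0.019],[-0.029,0.027,0.108],0.08],[[0.022,0.018,0.039],[-0.058,0.053,0.215],0.08],[[0.033,0.027,0.058],[-0.088,0.08,0.323],0.08],[[0.044,0.035,0.078],[-0.117,0.106,0.43],0.08],[[0.055,0.044,0.097],[-0.146,0.133,0.538],0.08]])

```text
time_s: 13.15
position: [0.5491, 0.0512, 0.0884]
orientation: [0.717, 0.647, 0.192, -0.175]
wrist_force: [0.5, 0.8, 0.1]
finger_gap: 0.0802
```

```bash
python3 -c "
from h import *
r=Rg(-5.5,30);plan(gpos([.549,.045,.024],r),r)
snap('wrist','w8');snap('top','t8');blocks('t8')"
```

```text
t 13.15 pos [0.5491 0.0512 0.0884] shift [-0.0376  0.0008  0.0646] turn [ 0.0003 -0.0014 -0.0074] rows needed 2.0
[[[-0.019, 0.0, 0.032], [0.0, -0.001, -0.004]], [[-0.038, 0.001, 0.065], [0.0, -0.001, -0.007]], [[-0.038, 0.001, 0.065], [0.0, -0.001, -0.007]], [[-0.038, 0.001, 0.065], [0.0, -0.001, -0.007]], [[-0.038, 0.001, 0.065], [0.0, -0.001, -0.007]]]
joints [-0.35  0.57  1.57  0.55  1.2  -0.51] gap 0.0802 F [0.5 0.8 0.1]
wrist {'fx': 347.9239305352261, 'fy': 347.9239305352261, 'cx': 316.60515854460635, 'cy': 236.11321358730075}
top {'fx': 560.4246968898024, 'fy': 560.4246968898024, 'cx': 322.05081777259886, 'cy': 239.50271907923195}
block px [280. 257.] c [549.6  55.4] size [15.8 61.5] axis -6.3 topz 0.0435
```

View pics/w8.png

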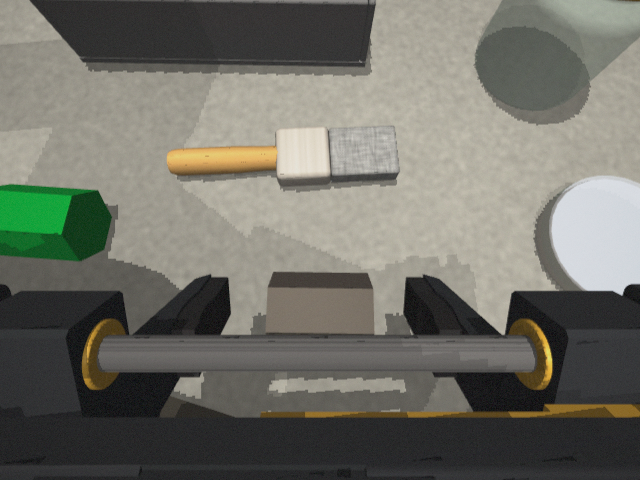

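View pics/t8.png

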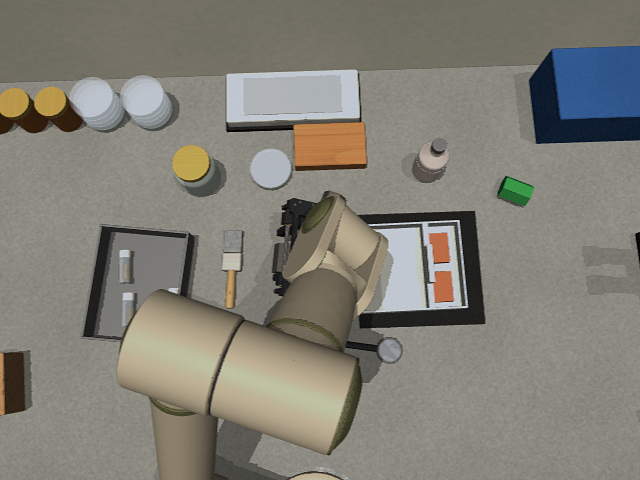

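The wrist view shows block B at (320,305), centred between the fingers. Descending and gripping.

>>> move_arm(moves=[[[-0.015,0,0.025],[0,0,-0.003],0.08],[[-0.028,0,0.048],[0,0,-0.006],0.08],[[-0.036,0.001,0.062],[0,0,-0.006],0.08],[[-0.038,0.001,0.065],[0,0,-0.006],0.08],[[-0.038,0.001,0.065],[0,0,-0.006],0.05]], grip_force=50)

```text
time_s: 13.67
position: [0.5479, 0.0515, 0.0116]
orientation: [0.713, 0.651, 0.19, -0.177]
wrist_force: [0.0, 0.5, 0.8]
finger_gap: 0.0751
```

>>> move_arm(moves=[[[0,0,0],[0,0,0],0.05],[[0,0,0],[0,0,0],0.05],[[0,0,0],[0,0,0],0.05],[[0,0,0],[0,0,0],0.05],[[0,0,0],[0,0,0],0.05]])

```text
time_s: 14.08
position: [0.5485, 0.0511, 0.0127]
orientation: [0.713, 0.651, 0.191, -0.176]
wrist_force: [0.7, -3.5, 6.9]
finger_gap: 0.0615
```

```bash
python3 -c "
from h import *
r=Rg(-5.5,0);plan(gpos([.549,.045,.14],r),r)"
```

```text
t 14.08 pos [0.5485 0.0511 0.0127] shift [ 0.0526  0.0008 -0.1028] turn [-0.0037 -0.5252  0.0048] rows needed 4.4
[[[0.011, 0.0, -0.021], [-0.001, -0.105, 0.001]], [[0.021, 0.0, -0.041], [-0.001, -0.21, 0.002]], [[0.032, 0.0, -0.062], [-0.002, -0.315, 0.003]], [[0.042, 0.001, -0.082], [-0.003, -0.42, 0.004]], [[0.053, 0.001, -0.103], [-0.004, -0.525, 0.005]]]
joints [-0.35  0.69  1.63  0.59  1.06 -0.62] gap 0.0615 F [ 0.7 -3.5  6.9]
```

>>> move_arm(moves=[[[0.012,0,-0.02],[0,0,0],0.05],[[0.03,0,-0.052],[0,0,0],0.05],[[0.045,0,-0.075],[0,-0.105,0],0.05],[[0.055,0,-0.095],[0,-0.21,0],0.05],[[0.06,0,-0.11],[0,-0.315,0.002],0.05]])

```text
time_s: 14.5
position: [0.549, 0.0474, 0.1411]
orientation: [0.736, 0.67, 0.076, -0.068]
wrist_force: [0.3, 1.1, -1.7]
finger_gap: 0.0611
```

```bash
python3 -c "
from h import *
r=Rg(90.8,-30);plan(gpos([.58,-.196,.16],r),r)"
```

```text
t 14.5 pos [0.549  0.0474 0.1411] shift [-0.2321  0.0596 -0.0567] turn [-0.2702 -0.5447 -1.6864] rows needed 15.1
[[[-0.015, 0.004, -0.004], [-0.017, -0.034, -0.105]], [[-0.029, 0.007, -0.007], [-0.034, -0.068, -0.211]], [[-0.044, 0.011, -0.011], [-0.051, -0.102, -0.316]], [[-0.058, 0.015, -0.014], [-0.068, -0.136, -0.422]], [[-0.073, 0.019, -0.018], [-0.084, -0.17, -0.527]]]
joints [-0.22  0.47  1.48  0.22  1.23 -0.21] gap 0.0611 F [ 0.3  1.1 -1.7]
```

>>> move_arm(moves=[[[-0.015,0.004,-0.008],[-0.017,-0.034,-0.105],0.05],[[-0.03,0.008,-0.016],[-0.034,-0.068,-0.211],0.05],[[-0.045,0.012,-0.022],[-0.051,-0.102,-0.316],0.05],[[-0.06,0.015,-0.026],[-0.068,-0.136,-0.422],0.05],[[-0.075,0.019,-0.03],[-0.084,-0.17,-0.527],0.05]])

```text
time_s: 14.92
position: [0.5602, -0.034, 0.1557]
orientation: [0.539, 0.839, 0.056, 0.042]
wrist_force: [0.6, -0.4, -1.0]
finger_gap: 0.0614
```

```bash
python3 -c "
from h import *
r=Rg(90.8,-30);plan(gpos([.579,-.195,.16],r),r)"
```

```text
t 14.92 pos [ 0.5602 -0.034   0.1557] shift [-0.1567 -0.0448  0.0014] turn [-0.1854 -0.3735 -1.1533] rows needed 10.3
[[[-0.014, -0.004, 0.0], [-0.017, -0.034, -0.105]], [[-0.028, -0.008, 0.0], [-0.034, -0.068, -0.21]], [[-0.043, -0.012, 0.0], [-0.051, -0.102, -0.315]], [[-0.057, -0.016, 0.001], [-0.067, -0.136, -0.419]], [[-0.071, -0.02, 0.001], [-0.084, -0.17, -0.524]]]
joints [-0.31  0.42  1.49  0.1   1.12 -0.78] gap 0.0614 F [ 0.6 -0.4 -1. ]
```

>>> move_arm(moves=[[[-0.015,-0.004,0],[-0.017,-0.034,-0.105],0.05],[[-0.03,-0.009,0],[-0.034,-0.068,-0.21],0.05],[[-0.045,-0.013,0],[-0.051,-0.102,-0.315],0.05],[[-0.06,-0.017,0],[-0.067,-0.136,-0.42],0.05],[[-0.075,-0.021,0],[-0.084,-0.17,-0.525],0.05]])

```text
time_s: 15.33
position: [0.5721, -0.1112, 0.1537]
orientation: [0.301, 0.941, 0.032, 0.149]
wrist_force: [-0.3, 0.1, -1.7]
finger_gap: 0.0616
```

```bash
python3 -c "
from h import *
r=Rg(90.8,-30);plan(gpos([.579,-.195,.13],r),r)"
```

```text
t 15.33 pos [ 0.5721 -0.1112  0.1537] shift [-0.0494 -0.0663  0.0388] turn [-0.1009 -0.2025 -0.6225] rows needed 5.6
[[[-0.008, -0.011, 0.006], [-0.017, -0.034, -0.104]], [[-0.016, -0.022, 0.013], [-0.034, -0.067, -0.208]], [[-0.025, -0.033, 0.019], [-0.05, -0.101, -0.311]], [[-0.033, -0.044, 0.026], [-0.067, -0.135, -0.415]], [[-0.041, -0.055, 0.032], [-0.084, -0.169, -0.519]]]
joints [-0.44  0.4   1.57  0.13  0.89 -1.46] gap 0.0616 F [-0.3  0.1 -1.7]
```

>>> move_arm(moves=[[[-0.009,-0.012,0.004],[-0.018,-0.036,-0.112],0.05],[[-0.019,-0.025,0.009],[-0.036,-0.072,-0.224],0.05],[[-0.029,-0.038,0.015],[-0.054,-0.108,-0.336],0.05],[[-0.039,-0.052,0.021],[-0.072,-0.145,-0.448],0.05],[[-0.049,-0.066,0.028],[-0.09,-0.18,-0.56],0.05]])

```text
time_s: 15.75
position: [0.5807, -0.1891, 0.1316]
orientation: [0.048, 0.97, 0.008, 0.24]
wrist_force: [0.3, 0.0, -0.5]
finger_gap: 0.0615
```

```bash
python3 -c "
from h import *
r=Rg(90.8,-30);plan(gpos([.579,-.195,.08],r),r)"
```

```text
t 15.75 pos [ 0.5807 -0.1891  0.1316] shift [ 0.0245 -0.0078  0.0569] turn [-0.0164 -0.0382 -0.1092] rows needed 1.6
[[[0.012, -0.004, 0.028], [-0.008, -0.019, -0.055]], [[0.024, -0.008, 0.057], [-0.016, -0.038, -0.109]], [[0.024, -0.008, 0.057], [-0.016, -0.038, -0.109]], [[0.024, -0.008, 0.057], [-0.016, -0.038, -0.109]], [[0.024, -0.008, 0.057], [-0.016, -0.038, -0.109]]]
joints [-0.62  0.45  1.64  0.43  0.69 -2.37] gap 0.0615 F [ 0.3  0.  -0.5]
```

>>> move_arm(moves=[[[0.008,-0.004,0.015],[-0.008,-0.019,-0.055],0.05],[[0.018,-0.008,0.035],[-0.016,-0.038,-0.109],0.05],[[0.024,-0.008,0.052],[-0.016,-0.038,-0.109],0.05],[[0.024,-0.008,0.057],[-0.016,-0.038,-0.109],0.05],[[0.024,-0.008,0.057],[-0.016,-0.038,-0.109],0.05]])

```text
time_s: 16.17
position: [0.5853, -0.1948, 0.0688]
orientation: [-0.006, 0.966, 0.002, 0.258]
wrist_force: [0.9, -1.6, -1.7]
finger_gap: 0.0618
```

```bash
python3 -c "
from h import *
z=load('t8');P=cloud(z);H=P[...,2]
sub=np.zeros(H.shape,bool);sub[200:335,385:495]=1
m=sub&(H>.062)&(H<.075);q=P[m];print('plate',len(q),q.mean(0))
m=(H>.035)&(H<.048)&sub;q=P[m];q=q[q[:,1]<-.318];print('outer narrow wall',len(q),q.mean(0),np.degrees(np.polyfit(q[:,0],q[:,1],1)[0]))
m=(H>.035)&(H<.048)&sub;q=P[m];print('x range',np.percentile(q[:,0],[1,99]))
r=Rg(90.8,-30);plan(gpos([.579,-.195,.031],r),r)"
```

```text
plate 244 [ 0.52161597 -0.25876005  0.07006584]
outer narrow wall 284 [ 0.52243567 -0.33027114  0.04174465] 0.7345466169298887
x range [0.42813939 0.61735699]
t 16.17 pos [ 0.5853 -0.1948  0.0688] shift [ 0.0243 -0.0002  0.0417] turn [ 0.001 -0.002 -0.001] rows needed 1.3
[[[0.012, -0.0, 0.021], [0.001, -0.001, -0.001]], [[0.024, -0.0, 0.042], [0.001, -0.002, -0.001]], [[0.024, -0.0, 0.042], [0.001, -0.002, -0.001]], [[0.024, -0.0, 0.042], [0.001, -0.002, -0.001]], [[0.024, -0.0, 0.042], [0.001, -0.002, -0.001]]]
joints [-0.64  0.55  1.71  0.63  0.55 -2.71] gap 0.0618 F [ 0.9 -1.6 -1.7]
```

>>> move_arm(moves=[[[0.004,0,0.006],[0,0,0],0.05],[[0.008,0,0.013],[0,0,0],0.05],[[0.011,0,0.019],[0,0,0],0.05],[[0.012,0,0.021],[0,0,0],0.05],[[0.012,0,0.021],[0,0,0],0.05]])

```text
time_s: 16.58
position: [0.5853, -0.1945, 0.0441]
orientation: [-0.006, 0.966, 0.003, 0.258]
wrist_force: [0.7, -0.1, -1.7]
finger_gap: 0.0616
```

```bash
python3 -c "
from h import *
snap('side','s9')
r=Rg(90.8,-30);plan(gpos([.579,-.195,.031],r),r)"
```

```text
side {'fx': 446.22207433735633, 'fy': 446.22207433735633, 'cx': 317.721541436303, 'cy': 239.06034230026114}
t 16.63 pos [ 0.5854 -0.1947  0.0445] shift [ 0.0123 -0.0003  0.0205] turn [ 0.0013 -0.0022 -0.001 ] rows needed 1
[[[0.012, -0.0, 0.021], [0.001, -0.002, -0.001]], [[0.012, -0.0, 0.021], [0.001, -0.002, -0.001]], [[0.012, -0.0, 0.021], [0.001, -0.002, -0.001]], [[0.012, -0.0, 0.021], [0.001, -0.002, -0.001]], [[0.012, -0.0, 0.021], [0.001, -0.002, -0.001]]]
joints [-0.64  0.59  1.73  0.69  0.5  -2.79] gap 0.0614 F [0.3 0.1 0.2]
```

View pics/s9.png

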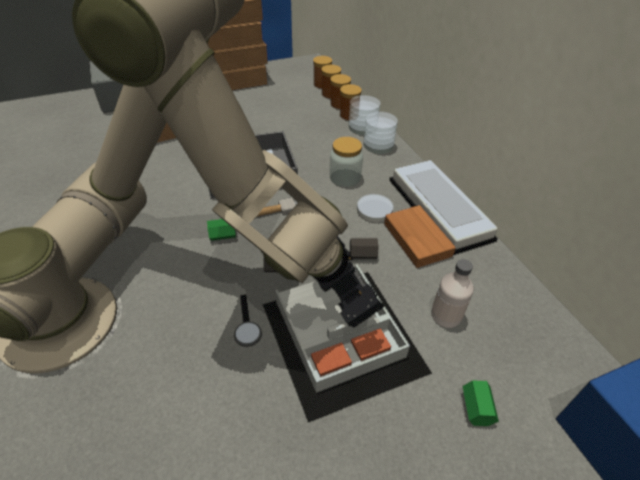

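```bash
python3 -c "
from h import *
r=Rg(88,-24);plan(gpos([.579,-.195,.032],r),r)"
```

```text
t 16.63 pos [ 0.5854 -0.1947  0.0445] shift [ 0.013  -0.0005  0.0196] turn [0.0235 0.1025 0.0426] rows needed 1
[[[0.013, -0.001, 0.02], [0.023, 0.102, 0.043]], [[0.013, -0.001, 0.02], [0.023, 0.102, 0.043]], [[0.013, -0.001, 0.02], [0.023, 0.102, 0.043]], [[0.013, -0.001, 0.02], [0.023, 0.102, 0.043]], [[0.013, -0.001, 0.02], [0.023, 0.102, 0.043]]]
joints [-0.64  0.59  1.73  0.69  0.5  -2.79] gap 0.0614 F [0.3 0.1 0.2]
```

>>> move_arm(moves=[[[0,0,0],[0.023,0.102,0.043],0.05],[[0.005,0,0.008],[0.023,0.102,0.043],0.05],[[0.009,0,0.014],[0.023,0.102,0.043],0.05],[[0.012,0,0.019],[0.023,0.102,0.043],0.05],[[0.013,0,0.02],[0.023,0.102,0.043],0.05]])

```text
time_s: 17.05
position: [0.5847, -0.1946, 0.0211]
orientation: [0.016, 0.978, -0.004, 0.21]
wrist_force: [0.2, 5.5, 13.8]
finger_gap: 0.0618
```

```bash
python3 -c "
from h import *
r=Rg(88,-24);plan(gpos([.579,-.195,.031],r),r)"
```

```text
t 17.05 pos [ 0.5847 -0.1946  0.0211] shift [ 0.0011 -0.0006  0.0006] turn [0.0005 0.0034 0.0012] rows needed 1
[[[0.001, -0.001, 0.001], [0.001, 0.003, 0.001]], [[0.001, -0.001, 0.001], [0.001, 0.003, 0.001]], [[0.001, -0.001, 0.001], [0.001, 0.003, 0.001]], [[0.001, -0.001, 0.001], [0.001, 0.003, 0.001]], [[0.001, -0.001, 0.001], [0.001, 0.003, 0.001]]]
joints [-0.61  0.63  1.68  0.47  0.51 -2.52] gap 0.0618 F [ 0.2  5.5 13.8]
```

>>> move_arm(moves=[[[0,0,0],[0,0,0],0.065],[[0,0,0],[0,0,0],0.07],[[0,0,0],[0,0,0],0.07],[[0,0,0],[0,0,0],0.07],[[0,0,0],[0,0,0],0.07]])

```text
time_s: 17.47
position: [0.5849, -0.1941, 0.0218]
orientation: [0.016, 0.977, -0.003, 0.211]
wrist_force: [0.3, 6.7, 8.4]
finger_gap: 0.07
```

>>> move_arm(moves=[[[-0.003,0,-0.015],[0,0,0],0.07],[[-0.01,0,-0.04],[0,0,0],0.07],[[-0.02,0,-0.07],[0,0.1,0],0.07],[[-0.035,0,-0.1],[0,0.2,0],0.08],[[-0.05,0,-0.13],[0,0.3,0.05],0.08]])

```text
time_s: 17.88
position: [0.5766, -0.1934, 0.1535]
orientation: [0.033, 0.997, 0.005, 0.075]
wrist_force: [0.7, -1.0, -0.8]
finger_gap: 0.0795
```

Run:
```python
from h import *
snap('wrist','w10');snap('top','t10');blocks('t10')
r=Rg(-22,0);plan([.462,-.026,.16],r)
```

```text
wrist {'fx': 347.9239305352261, 'fy': 347.9239305352261, 'cx': 316.60515854460635, 'cy': 236.11321358730075}
top {'fx': 560.4246968898024, 'fy': 560.4246968898024, 'cx': 322.05081777259886, 'cy': 239.50271907923195}
block px [331. 205.] c [659.5 -57.7] size [36.2 62.8] axis -22.4 topz 0.0433
block px [319. 297.] c [461.4 -26.7] size [38.8 62.1] axis -21.2 topz 0.0435
t 17.98 pos [ 0.5802 -0.1941  0.1565] shift [ 0.1267  0.1603 -0.0219] turn [0.1586 0.097  1.8858] rows needed 16.0
[[[0.008, 0.01, -0.001], [0.01, 0.006, 0.118]], [[0.016, 0.02, -0.003], [0.02, 0.012, 0.236]], [[0.024, 0.03, -0.004], [0.03, 0.018, 0.354]], [[0.032, 0.04, -0.005], [0.04, 0.024, 0.471]], [[0.04, 0.05, -0.007], [0.05, 0.03, 0.589]]]
joints [-0.55  0.5   1.37  0.09  1.15 -2.09] gap 0.0801 F [0.3 0.1 0.3]
```

View pics/w10.png

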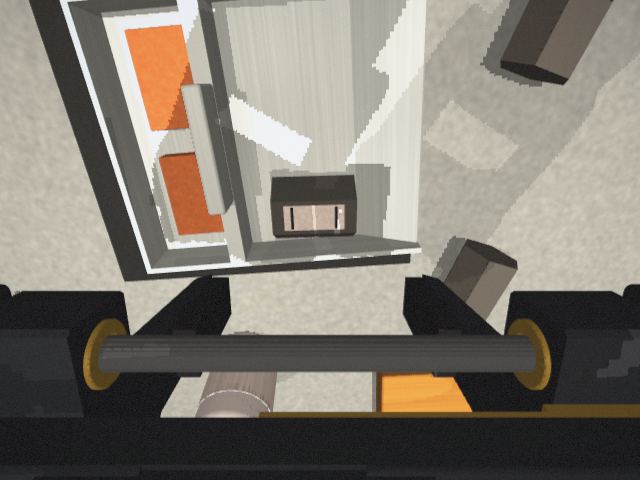

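View pics/t10.png

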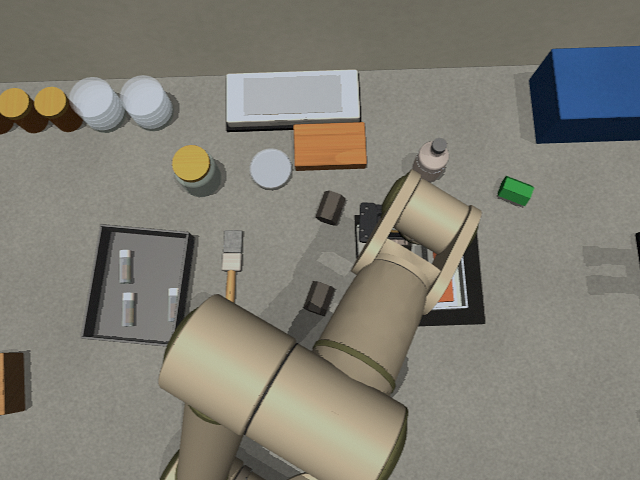

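Wrist view: block B lies label-up in the wide bay at (313,215), and both slabs are in place. Block C comes next: I'll roll it 60° so its lower +y face comes up.

Run:
```python
from h import *
i=ctrl.camera_info('wrist');M=np.linalg.inv(np.array(i['world_to_cam']));s=ctrl.sense();r=R.from_quat(s['orientation'])
print('cam in tool',r.inv().apply(M[:3,3]-s['position']),r.inv().apply(-M[:3,2]))
r=Rg(-22,-30);plan(gpos([.4615,-.026,.14],r),r)
```

```text
cam in tool [ 0.06956073  0.00097414 -0.14568672] [-2.67748600e-01  9.30041238e-04  9.63488361e-01]
t 17.98 pos [ 0.5802 -0.1941  0.1565] shift [0.1339 0.1542 0.0077] turn [ 0.6437 -0.2599  1.7872] rows needed 16.2
[[[0.008, 0.009, 0.0], [0.038, -0.015, 0.105]], [[0.016, 0.018, 0.001], [0.076, -0.031, 0.21]], [[0.024, 0.027, 0.001], [0.114, -0.046, 0.315]], [[0.032, 0.036, 0.002], [0.151, -0.061, 0.421]], [[0.039, 0.045, 0.002], [0.189, -0.076, 0.526]]]
joints [-0.55  0.5   1.37  0.09  1.15 -2.09] gap 0.0801 F [0.3 0.1 0.3]
```

>>> move_arm(moves=[[[0.008,0.009,0],[0.038,-0.015,0.105],0.08],[[0.016,0.018,0],[0.076,-0.031,0.21],0.08],[[0.024,0.027,0],[0.114,-0.046,0.315],0.08],[[0.032,0.036,0],[0.151,-0.061,0.42],0.08],[[0.04,0.045,0],[0.189,-0.076,0.525],0.08]])

```text
time_s: 18.4
position: [0.5425, -0.1457, 0.1494]
orientation: [0.298, 0.946, -0.069, 0.11]
wrist_force: [-1.5, 0.1, -0.7]
finger_gap: 0.08
```

Run:
```python
from h import *
r=Rg(-22,-30);plan(gpos([.4615,-.026,.14],r),r)
```

```text
t 18.4 pos [ 0.5425 -0.1457  0.1494] shift [ 0.1339  0.0458 -0.0172] turn [ 0.4551 -0.186   1.2592] rows needed 11.4
[[[0.011, 0.004, -0.001], [0.038, -0.015, 0.105]], [[0.022, 0.008, -0.003], [0.076, -0.031, 0.21]], [[0.033, 0.011, -0.004], [0.114, -0.046, 0.315]], [[0.045, 0.015, -0.006], [0.152, -0.062, 0.42]], [[0.056, 0.019, -0.007], [0.19, -0.077, 0.525]]]
joints [-0.42  0.41  1.56 -0.14  0.94 -1.31] gap 0.08 F [-1.5  0.1 -0.7]
```

>>> move_arm(moves=[[[0.011,0.004,-0.001],[0.038,-0.015,0.105],0.08],[[0.022,0.008,-0.003],[0.076,-0.031,0.21],0.08],[[0.034,0.012,-0.004],[0.114,-0.046,0.315],0.08],[[0.046,0.016,-0.006],[0.152,-0.062,0.42],0.08],[[0.058,0.02,-0.007],[0.19,-0.077,0.525],0.08]])

```text
time_s: 18.82
position: [0.5053, -0.095, 0.1389]
orientation: [0.54, 0.82, -0.137, 0.131]
wrist_force: [1.3, 0.1, -0.2]
finger_gap: 0.0797
```

Run:
```python
from h import *
r=Rg(-22,-30);plan(gpos([.4615,-.026,.12],r),r)
```

```text
t 18.82 pos [ 0.5053 -0.095   0.1389] shift [ 0.0822 -0.0159  0.001 ] turn [ 0.2635 -0.1115  0.7326] rows needed 6.6
[[[0.012, -0.002, 0.0], [0.038, -0.016, 0.105]], [[0.023, -0.005, 0.0], [0.075, -0.032, 0.209]], [[0.035, -0.007, 0.0], [0.113, -0.048, 0.314]], [[0.047, -0.009, 0.001], [0.151, -0.064, 0.419]], [[0.059, -0.011, 0.001], [0.188, -0.08, 0.523]]]
joints [-0.25  0.4   1.65 -0.42  0.97 -0.44] gap 0.0797 F [ 1.3  0.1 -0.2]
```

>>> move_arm(moves=[[[0.012,-0.002,0],[0.042,-0.017,0.115],0.08],[[0.025,-0.005,0],[0.084,-0.035,0.23],0.08],[[0.038,-0.007,0],[0.126,-0.053,0.345],0.08],[[0.052,-0.01,0],[0.168,-0.071,0.46],0.08],[[0.066,-0.013,0],[0.21,-0.089,0.58],0.08]])

```text
time_s: 19.23
position: [0.4666, -0.0426, 0.1144]
orientation: [0.755, 0.607, -0.201, 0.141]
wrist_force: [0.3, -0.5, -0.9]
finger_gap: 0.0799
```

Run:
```python
from h import *
r=Rg(-22,-30);plan(gpos([.4615,-.026,.075],r),r)
```

```text
t 19.23 pos [ 0.4666 -0.0426  0.1144] shift [ 0.0319 -0.0081  0.0397] turn [ 0.051  -0.0251  0.1547] rows needed 1.4
[[[0.016, -0.004, 0.02], [0.025, -0.013, 0.077]], [[0.032, -0.008, 0.04], [0.051, -0.025, 0.155]], [[0.032, -0.008, 0.04], [0.051, -0.025, 0.155]], [[0.032, -0.008, 0.04], [0.051, -0.025, 0.155]], [[0.032, -0.008, 0.04], [0.051, -0.025, 0.155]]]
joints [-0.09  0.48  1.65 -0.53  1.17  0.37] gap 0.0799 F [ 0.3 -0.5 -0.9]
```

>>> move_arm(moves=[[[0.01,-0.003,0.01],[0.025,-0.013,0.077],0.08],[[0.02,-0.006,0.022],[0.051,-0.025,0.155],0.08],[[0.03,-0.008,0.035],[0.051,-0.025,0.155],0.08],[[0.032,-0.008,0.04],[0.051,-0.025,0.155],0.08],[[0.032,-0.008,0.04],[0.051,-0.025,0.155],0.08]])

```text
time_s: 19.65
position: [0.4579, -0.0313, 0.0625]
orientation: [0.8, 0.541, -0.215, 0.142]
wrist_force: [0.7, 0.1, 0.1]
finger_gap: 0.0798
```

Run:
```python
from h import *
r=Rg(-22,-30);plan(gpos([.4615,-.026,.024],r),r)
snap('wrist','w11')
```

```text
t 19.65 pos [ 0.4579 -0.0313  0.0625] shift [0.0246 0.0016 0.0422] turn [-0.0042 -0.0014  0.004 ] rows needed 1.3
[[[0.012, 0.001, 0.021], [-0.002, -0.001, 0.002]], [[0.025, 0.002, 0.042], [-0.004, -0.001, 0.004]], [[0.025, 0.002, 0.042], [-0.004, -0.001, 0.004]], [[0.025, 0.002, 0.042], [-0.004, -0.001, 0.004]], [[0.025, 0.002, 0.042], [-0.004, -0.001, 0.004]]]
joints [-0.07  0.58  1.68 -0.55  1.13  0.61] gap 0.0798 F [0.7 0.1 0.1]
wrist {'fx': 347.9239305352261, 'fy': 347.9239305352261, 'cx': 316.60515854460635, 'cy': 236.11321358730075}
```

View pics/w11.png

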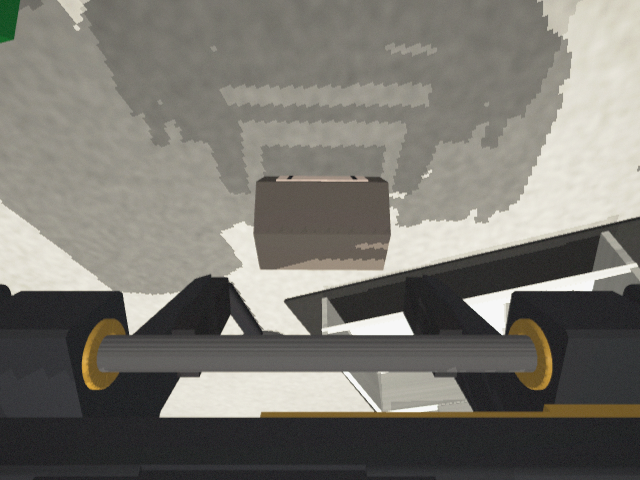

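The wrist view shows a thin label strip at (320,179), on C's lower +y face. C needs 120°: 60° here and 60° on placing it in the tray.

>>> move_arm(moves=[[[0.01,0.001,0.016],[-0.004,0,0.004],0.08],[[0.019,0.001,0.032],[-0.004,0,0.004],0.08],[[0.025,0.002,0.042],[-0.004,0,0.004],0.08],[[0.025,0.002,0.042],[-0.004,0,0.004],0.08],[[0.025,0.002,0.042],[-0.004,0,0.004],0.05]])

```text
time_s: 20.12
position: [0.4607, -0.0317, 0.015]
orientation: [0.801, 0.54, -0.213, 0.145]
wrist_force: [-0.3, 0.0, 0.1]
finger_gap: 0.0753
```

>>> move_arm(moves=[[[0,0,0],[0,0,0],0.05],[[0,0,0],[0,0,0],0.05],[[0,0,0],[0,0,0],0.05],[[0,0,0],[0,0,0],0.05],[[0,0,0],[0,0,0],0.05]])

```text
time_s: 20.53
position: [0.4611, -0.0318, 0.0159]
orientation: [0.801, 0.54, -0.213, 0.146]
wrist_force: [0.3, 0.7, 7.1]
finger_gap: 0.0615
```

Run:
```python
from h import *
r=Rg(-22,30);plan(gpos([.4615,-.026,.08],r),r)
```

```text
t 20.53 pos [ 0.4611 -0.0318  0.0159] shift [-0.0168 -0.0016 -0.0523] turn [ 3.3000e-03  1.0456e+00 -1.0000e-04] rows needed 8.8
[[[-0.002, -0.0, -0.006], [0.0, 0.116, -0.0]], [[-0.004, -0.0, -0.012], [0.001, 0.232, -0.0]], [[-0.006, -0.001, -0.017], [0.001, 0.349, -0.0]], [[-0.007, -0.001, -0.023], [0.001, 0.465, -0.0]], [[-0.009, -0.001, -0.029], [0.002, 0.581, -0.0]]]
joints [-0.07  0.66  1.71 -0.58  1.03  0.69] gap 0.0615 F [0.3 0.7 7.1]
```

>>> move_arm(moves=[[[-0.01,0,-0.017],[0,0,0],0.05],[[-0.025,0,-0.043],[0,0.08,0],0.05],[[-0.03,0,-0.055],[0,0.19,0],0.05],[[-0.028,0,-0.06],[0,0.31,0],0.05],[[-0.025,0,-0.06],[0,0.43,0],0.05]])

```text
time_s: 20.95
position: [0.4652, -0.0237, 0.0825]
orientation: [0.828, 0.559, -0.033, 0.028]
wrist_force: [0.2, -1.2, -1.4]
finger_gap: 0.0617
```

Run:
```python
from h import *
r=Rg(-22,30);plan(gpos([.4615,-.026,.06],r),r)
```

```text
t 20.95 pos [ 0.4652 -0.0237  0.0825] shift [ 0.0053 -0.0029  0.0325] turn [0.0088 0.6094 0.0031] rows needed 5.1
[[[0.001, -0.0, 0.005], [0.001, 0.102, 0.001]], [[0.002, -0.001, 0.011], [0.003, 0.203, 0.001]], [[0.003, -0.001, 0.016], [0.004, 0.305, 0.002]], [[0.004, -0.002, 0.022], [0.006, 0.406, 0.002]], [[0.004, -0.002, 0.027], [0.007, 0.508, 0.003]]]
joints [-0.26  0.44  1.74 -0.1   0.97  0.18] gap 0.0617 F [ 0.2 -1.2 -1.4]
```

>>> move_arm(moves=[[[0.001,0,0.005],[0.002,0.12,0],0.05],[[0.002,-0.001,0.011],[0.003,0.24,0.001],0.05],[[0.003,-0.002,0.017],[0.004,0.36,0.002],0.05],[[0.004,-0.003,0.025],[0.006,0.48,0.002],0.05],[[0.005,-0.003,0.032],[0.008,0.61,0.003],0.05]])

```text
time_s: 21.37
position: [0.464, -0.0208, 0.0509]
orientation: [0.801, 0.54, 0.216, -0.143]
wrist_force: [-0.3, 0.1, -2.0]
finger_gap: 0.0617
```

Run:
```python
from h import *
r=Rg(-22,30);plan(gpos([.4615,-.026,.0255],r),r)
```

```text
t 21.37 pos [ 0.464  -0.0208  0.0509] shift [-0.0177 -0.0005  0.0311] turn [ 0.0049 -0.0007  0.002 ] rows needed 1
[[[-0.018, -0.001, 0.031], [0.005, -0.001, 0.002]], [[-0.018, -0.001, 0.031], [0.005, -0.001, 0.002]], [[-0.018, -0.001, 0.031], [0.005, -0.001, 0.002]], [[-0.018, -0.001, 0.031], [0.005, -0.001, 0.002]], [[-0.018, -0.001, 0.031], [0.005, -0.001, 0.002]]]
joints [-0.59  0.52  1.9   0.65  0.95 -0.65] gap 0.0617 F [-0.3  0.1 -2. ]
```

>>> move_arm(moves=[[[-0.006,0,0.01],[0,0,0],0.05],[[-0.012,0,0.02],[0.003,0,0],0.05],[[-0.016,0,0.028],[0.005,0,0.002],0.05],[[-0.018,0,0.031],[0.005,0,0.002],0.05],[[-0.018,0,0.032],[0.005,0,0.002],0.05]])

```text
time_s: 21.78
position: [0.4643, -0.0202, 0.0139]
orientation: [0.801, 0.54, 0.215, -0.145]
wrist_force: [0.1, -0.8, -0.8]
finger_gap: 0.0618
```

>>> move_arm(moves=[[[0,0,0],[0,0,0],0.065],[[0,0,0],[0,0,0],0.08],[[0,0,0],[0,0,0],0.08],[[0,0,0],[0,0,0],0.08],[[0,0,0],[0,0,0],0.08]])

```text
time_s: 22.2
position: [0.4644, -0.0202, 0.0142]
orientation: [0.801, 0.54, 0.215, -0.145]
wrist_force: [-0.8, -1.1, 0.2]
finger_gap: 0.0801
```

>>> move_arm(moves=[[[0.01,0,-0.017],[0,0,0],0.08],[[0.025,0,-0.043],[0,-0.05,0],0.08],[[0.035,0,-0.06],[0,-0.17,0],0.08],[[0.04,0,-0.075],[0,-0.29,0],0.08],[[0.045,0,-0.085],[0,-0.41,0],0.08]])

```text
time_s: 22.62
position: [0.4636, -0.0245, 0.1128]
orientation: [0.828, 0.558, 0.046, -0.028]
wrist_force: [-0.6, 0.2, -0.0]
finger_gap: 0.0801
```

Run:
```python
from h import *
snap('wrist','w12');snap('side','s12')
r=Rg(-22,-30);plan(gpos([.4615,-.026,.08],r),r)
```

```text
wrist {'fx': 347.9239305352261, 'fy': 347.9239305352261, 'cx': 316.60515854460635, 'cy': 236.11321358730075}
side {'fx': 446.22207433735633, 'fy': 446.22207433735633, 'cx': 317.721541436303, 'cy': 239.06034230026114}
t 22.72 pos [ 0.4643 -0.0222  0.1126] shift [-0.0153 -0.0015  0.0415] turn [ 0.0069 -0.6359  0.0034] rows needed 5.4
[[[-0.003, -0.0, 0.007], [0.001, -0.106, 0.001]], [[-0.005, -0.0, 0.014], [0.002, -0.212, 0.001]], [[-0.008, -0.001, 0.021], [0.003, -0.318, 0.002]], [[-0.01, -0.001, 0.028], [0.005, -0.424, 0.002]], [[-0.013, -0.001, 0.035], [0.006, -0.53, 0.003]]]
joints [-0.37  0.37  1.75  0.13  1.02 -0.06] gap 0.0803 F [-0.3  0.1  0.2]
```

View pics/w12.png

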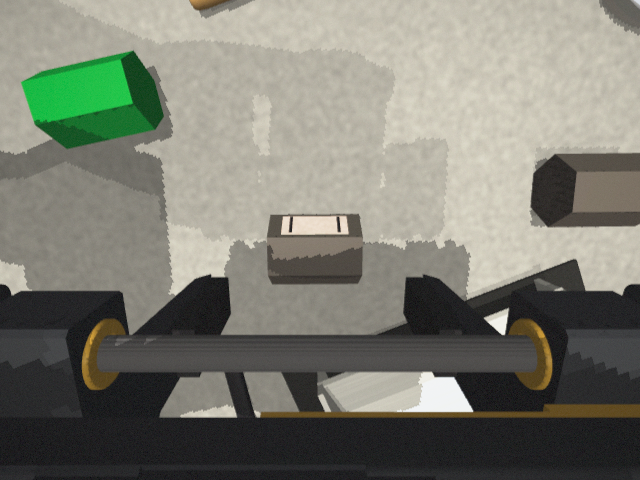

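```bash
cat >> h.py <<'E'
def wblocks(fn,lo=.037,hi=.05):
    z=load(fn);P=cloud(z);H=P[...,2];img=z['p'].astype(int)
    m=((H>lo)&(H<hi)).astype(np.uint8);m[285:]=0
    n,l,st,ce=cv2.connectedComponentsWithStats(m)
    for i in range(1,n):
        if st[i,4]<300: continue
        q=P[l==i];r=cv2.minAreaRect((q[:,:2]*1000).astype(np.float32));w=r[1];ang=r[2]+(90 if w[1]>w[0] else 0)
        print('px',ce[i].round(),'c',np.round(r[0],1),'size',np.round(w,1),'axis',round((ang+90)%180-90,1),'z',np.median(q[:,2]).round(4))
E
python3 - <<'E'
from h import *
wblocks('w12',.041,.05)
E
```

```text
px [78. 94.] c [368.2 126.2] size [29.7 63.8] axis -10.3 z 0.0436
px [605. 192.] c [652.  -51.6] size [29.3 46.7] axis -21.9 z 0.0435
px [314. 255.] c [463.3 -19.9] size [30.3 62. ] axis -22.1 z 0.0435
```

The wrist view shows C's label now on its upper +y face at (315,225), as planned. Regrasping at -30° to place it in the tray.

Run:
```python
from h import *
r=Rg(-22,-30);plan(gpos([.4633,-.021,.085],r),r)
```

```text
t 22.72 pos [ 0.4643 -0.0222  0.1126] shift [-0.0095 -0.0016  0.0371] turn [ 0.0069 -0.6359  0.0034] rows needed 5.4
[[[-0.002, -0.0, 0.006], [0.001, -0.106, 0.001]], [[-0.003, -0.001, 0.012], [0.002, -0.212, 0.001]], [[-0.005, -0.001, 0.019], [0.003, -0.318, 0.002]], [[-0.006, -0.001, 0.025], [0.005, -0.424, 0.002]], [[-0.008, -0.001, 0.031], [0.006, -0.53, 0.003]]]
joints [-0.37  0.37  1.75  0.13  1.02 -0.06] gap 0.0803 F [-0.3  0.1  0.2]
```

>>> move_arm(moves=[[[-0.002,0,0.005],[0.001,-0.12,0],0.08],[[-0.004,-0.001,0.011],[0.002,-0.24,0.001],0.08],[[-0.006,-0.001,0.018],[0.004,-0.365,0.002],0.08],[[-0.008,-0.001,0.027],[0.005,-0.49,0.003],0.08],[[-0.009,-0.002,0.037],[0.007,-0.615,0.003],0.08]])

```text
time_s: 23.13
position: [0.4603, -0.0262, 0.0738]
orientation: [0.802, 0.542, -0.208, 0.139]
wrist_force: [-0.5, -0.8, -0.2]
finger_gap: 0.0801
```

Run:
```python
from h import *
r=Rg(-22,-30);plan(gpos([.4633,-.021,.0225],r),r)
```

```text
t 23.13 pos [ 0.4603 -0.0262  0.0738] shift [0.0298 0.0011 0.054 ] turn [-0.0027 -0.0184  0.0017] rows needed 1.6
[[[0.015, 0.001, 0.027], [-0.001, -0.009, 0.001]], [[0.03, 0.001, 0.054], [-0.003, -0.018, 0.002]], [[0.03, 0.001, 0.054], [-0.003, -0.018, 0.002]], [[0.03, 0.001, 0.054], [-0.003, -0.018, 0.002]], [[0.03, 0.001, 0.054], [-0.003, -0.018, 0.002]]]
joints [-0.06  0.55  1.67 -0.53  1.15  0.59] gap 0.0801 F [-0.5 -0.8 -0.2]
```

>>> move_arm(moves=[[[0.012,0,0.021],[-0.003,-0.018,0],0.08],[[0.024,0.001,0.042],[-0.003,-0.018,0.002],0.08],[[0.03,0.001,0.053],[-0.003,-0.018,0.002],0.08],[[0.03,0.001,0.054],[-0.003,-0.018,0.002],0.08],[[0.03,0.001,0.054],[-0.003,-0.018,0.002],0.05]])

```text
time_s: 23.55
position: [0.4598, -0.0267, 0.0108]
orientation: [0.801, 0.54, -0.216, 0.142]
wrist_force: [-0.7, 0.3, 1.0]
finger_gap: 0.0754
```

>>> move_arm(moves=[[[0,0,0],[0,0,0],0.05],[[0,0,0],[0,0,0],0.05],[[0,0,0],[0,0,0],0.05],[[0,0,0],[0,0,0],0.05],[[0,0,0],[0,0,0],0.05]])

```text
time_s: 23.97
position: [0.4599, -0.0268, 0.0112]
orientation: [0.801, 0.54, -0.215, 0.142]
wrist_force: [0.8, 0.6, 1.2]
finger_gap: 0.0613
```

>>> move_arm(moves=[[[-0.012,0,-0.02],[0,0,0],0.05],[[-0.03,0,-0.052],[0,0.05,0],0.05],[[-0.042,0,-0.075],[0,0.15,0],0.05],[[-0.05,0,-0.09],[0,0.27,0],0.05],[[-0.05,0,-0.1],[0,0.39,0],0.05]])

```text
time_s: 24.38
position: [0.4638, -0.0207, 0.1258]
orientation: [0.827, 0.558, -0.052, 0.036]
wrist_force: [-0.6, -0.6, -1.1]
finger_gap: 0.0616
```

Run:
```python
from h import *
r=Rg(-89.2,30);plan(gpos([.522,-.195,.15],r),r)
```

```text
t 24.38 pos [ 0.4638 -0.0207  0.1258] shift [-0.1382  0.1247  0.0037] turn [-0.2346  0.5714  1.1689] rows needed 11.1
[[[-0.012, 0.01, 0.0], [-0.02, 0.048, 0.097]], [[-0.023, 0.021, 0.001], [-0.039, 0.095, 0.195]], [[-0.035, 0.031, 0.001], [-0.059, 0.143, 0.292]], [[-0.046, 0.042, 0.001], [-0.078, 0.19, 0.39]], [[-0.058, 0.052, 0.002], [-0.098, 0.238, 0.487]]]
joints [-0.23  0.38  1.68 -0.14  1.11  0.22] gap 0.0616 F [-0.6 -0.6 -1.1]
```

>>> move_arm(moves=[[[-0.012,0.01,-0.003],[-0.02,0.048,0.1],0.05],[[-0.024,0.021,-0.006],[-0.04,0.097,0.2],0.05],[[-0.037,0.032,-0.009],[-0.06,0.146,0.3],0.05],[[-0.05,0.044,-0.012],[-0.08,0.195,0.4],0.05],[[-0.062,0.056,-0.014],[-0.1,0.245,0.5],0.05]])

```text
time_s: 24.8
position: [0.4935, -0.0979, 0.1482]
orientation: [0.937, 0.337, 0.088, 0.02]
wrist_force: [-0.4, 1.0, -2.2]
finger_gap: 0.0616
```

Run:
```python
from h import *
r=Rg(-89.2,30);plan(gpos([.522,-.195,.13],r),r)
```

```text
t 24.8 pos [ 0.4935 -0.0979  0.1482] shift [-0.0398  0.0938  0.0322] turn [-0.1334  0.3239  0.664 ] rows needed 6.3
[[[-0.006, 0.013, 0.005], [-0.019, 0.046, 0.095]], [[-0.011, 0.027, 0.009], [-0.038, 0.093, 0.19]], [[-0.017, 0.04, 0.014], [-0.057, 0.139, 0.285]], [[-0.023, 0.054, 0.018], [-0.076, 0.185, 0.379]], [[-0.028, 0.067, 0.023], [-0.095, 0.231, 0.474]]]
joints [-0.48  0.33  1.69  0.12  0.98  0.34] gap 0.0616 F [-0.4  1.  -2.2]
```

>>> move_arm(moves=[[[-0.006,0.015,0.002],[-0.022,0.053,0.108],0.05],[[-0.013,0.031,0.006],[-0.044,0.106,0.218],0.05],[[-0.02,0.047,0.012],[-0.066,0.16,0.328],0.05],[[-0.028,0.063,0.018],[-0.088,0.215,0.44],0.05],[[-0.035,0.08,0.025],[-0.11,0.27,0.55],0.05]])

```text
time_s: 25.22
position: [0.5215, -0.1824, 0.1263]
orientation: [0.97, 0.063, 0.233, 0.002]
wrist_force: [0.2, 0.3, -1.8]
finger_gap: 0.0615
```

Run:
```python
from h import *
r=Rg(-89.2,30);plan(gpos([.522,-.195,.085],r),r)
snap('top','t13')
```

```text
t 25.22 pos [ 0.5215 -0.1824  0.1263] shift [-0.0191  0.0115  0.0487] turn [-0.0227  0.0529  0.1112] rows needed 1.4
[[[-0.01, 0.006, 0.024], [-0.011, 0.026, 0.056]], [[-0.019, 0.012, 0.049], [-0.023, 0.053, 0.111]], [[-0.019, 0.012, 0.049], [-0.023, 0.053, 0.111]], [[-0.019, 0.012, 0.049], [-0.023, 0.053, 0.111]], [[-0.019, 0.012, 0.049], [-0.023, 0.053, 0.111]]]
joints [-0.7   0.38  1.78  0.51  0.7   0.4 ] gap 0.0615 F [ 0.2  0.3 -1.8]
top {'fx': 560.4246968898024, 'fy': 560.4246968898024, 'cx': 322.05081777259886, 'cy': 239.50271907923195}
```

View pics/t13.png

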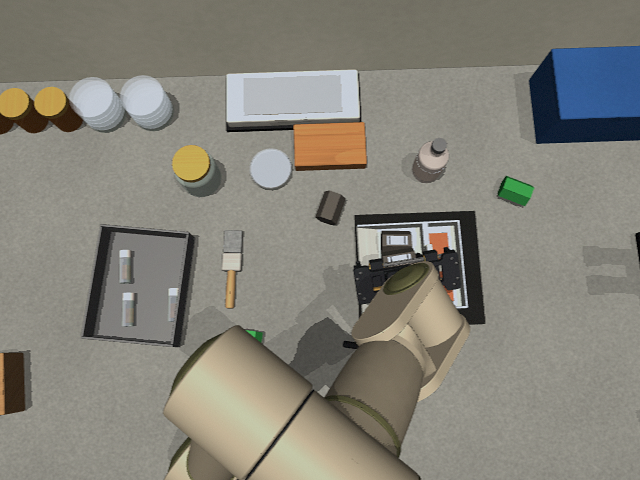

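Run:
```python
from h import *
z=load('t13');P=cloud(z);H=P[...,2]
m=np.zeros(H.shape,bool);m[225:249,375:420]=1
q=P[m&(H>.046)&(H<.056)];print(len(q),q.min(0),q.max(0),np.median(q,0))
r=cv2.minAreaRect((q[:,:2]*1000).astype(np.float32));print(r)
```

```text
402 [ 0.55917525 -0.2264946   0.04615516] [ 0.61100152 -0.15928553  0.05596654] [ 0.57539884 -0.19451466  0.05106976]
((584.5721435546875, -192.2153778076172), (67.956298828125, 50.13488006591797), 87.6676025390625)
```

Run:
```python
from h import *
i=cv2.imread('pics/t13.png')[200:340,340:500];cv2.imwrite('pics/c13.png',cv2.resize(i,None,fx=4,fy=4,interpolation=2))
```

```text
(no output)
```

View pics/c13.png

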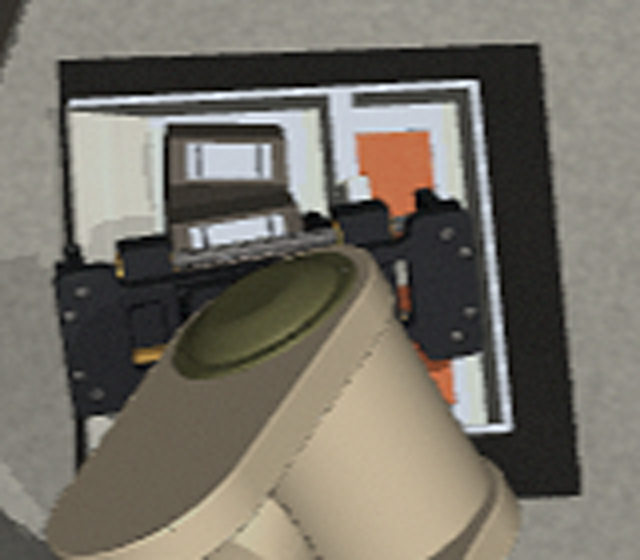

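B sits label-up at about (397,240) in the full frame, and its centre measures x≈0.575. C goes beside it at x 0.517.

Run:
```python
from h import *
r=Rg(-89.2,30);plan(gpos([.516,-.195,.065],r),r)
```

```text
t 25.27 pos [ 0.5215 -0.1846  0.1246] shift [-0.0325  0.0082  0.0623] turn [-0.0209  0.0513  0.1026] rows needed 1.9
[[[-0.016, 0.004, 0.031], [-0.01, 0.026, 0.051]], [[-0.033, 0.008, 0.062], [-0.021, 0.051, 0.103]], [[-0.033, 0.008, 0.062], [-0.021, 0.051, 0.103]], [[-0.033, 0.008, 0.062], [-0.021, 0.051, 0.103]], [[-0.033, 0.008, 0.062], [-0.021, 0.051, 0.103]]]
joints [-0.7   0.38  1.78  0.51  0.69  0.4 ] gap 0.0616 F [ 0.3 -1.5 -3.8]
```

>>> move_arm(moves=[[[-0.008,0.004,0.01],[-0.01,0.026,0.05],0.05],[[-0.018,0.008,0.028],[-0.021,0.051,0.103],0.05],[[-0.026,0.008,0.046],[-0.021,0.051,0.103],0.05],[[-0.032,0.008,0.06],[-0.021,0.051,0.103],0.05],[[-0.033,0.008,0.062],[-0.021,0.051,0.103],0.05]])

```text
time_s: 25.68
position: [0.5206, -0.1938, 0.0525]
orientation: [0.966, 0.007, 0.257, -0.003]
wrist_force: [-0.5, -0.9, -2.2]
finger_gap: 0.062
```

Run:
```python
from h import *
r=Rg(-89.2,30);plan(gpos([.516,-.195,.031],r),r)
```

```text
t 25.68 pos [ 0.5206 -0.1938  0.0525] shift [-0.0147  0.0013  0.0284] turn [-0.0031  0.0037 -0.0001] rows needed 1
[[[-0.015, 0.001, 0.028], [-0.003, 0.004, -0.0]], [[-0.015, 0.001, 0.028], [-0.003, 0.004, -0.0]], [[-0.015, 0.001, 0.028], [-0.003, 0.004, -0.0]], [[-0.015, 0.001, 0.028], [-0.003, 0.004, -0.0]], [[-0.015, 0.001, 0.028], [-0.003, 0.004, -0.0]]]
joints [-0.73  0.52  1.88  0.81  0.48  0.15] gap 0.062 F [-0.5 -0.9 -2.2]
```

>>> move_arm(moves=[[[-0.004,0.001,0.008],[-0.003,0.004,0],0.05],[[-0.008,0.001,0.015],[-0.003,0.004,0],0.05],[[-0.012,0.001,0.022],[-0.003,0.004,0],0.05],[[-0.014,0.001,0.026],[-0.003,0.004,0],0.05],[[-0.015,0.001,0.028],[-0.003,0.004,0],0.05]])

```text
time_s: 26.1
position: [0.5219, -0.1943, 0.0213]
orientation: [0.966, 0.008, 0.259, -0.002]
wrist_force: [0.4, 4.5, 1.7]
finger_gap: 0.0617
```

Run:
```python
from h import *
r=Rg(-89.2,30);plan(gpos([.516,-.195,.029],r),r)
```

```text
t 26.1 pos [ 0.5219 -0.1943  0.0213] shift [-0.0013  0.0007  0.0024] turn [-0.0008 -0.0012  0.0015] rows needed 1
[[[-0.001, 0.001, 0.002], [-0.001, -0.001, 0.002]], [[-0.001, 0.001, 0.002], [-0.001, -0.001, 0.002]], [[-0.001, 0.001, 0.002], [-0.001, -0.001, 0.002]], [[-0.001, 0.001, 0.002], [-0.001, -0.001, 0.002]], [[-0.001, 0.001, 0.002], [-0.001, -0.001, 0.002]]]
joints [-0.73  0.58  1.91  0.97  0.42 -0.03] gap 0.0617 F [0.4 4.5 1.7]
```

>>> move_arm(moves=[[[0,0,0],[0,0,0],0.064],[[0,0,0],[0,0,0],0.069],[[0,0,0],[0,0,0],0.069],[[0,0,0],[0,0,0],0.069],[[0,0,0],[0,0,0],0.069]])

```text
time_s: 26.52
position: [0.522, -0.1941, 0.0216]
orientation: [0.966, 0.008, 0.26, -0.002]
wrist_force: [0.3, 3.2, -0.8]
finger_gap: 0.069
```

>>> move_arm(moves=[[[0.008,0,-0.014],[0,0,0],0.069],[[0.02,0,-0.035],[0,0,0],0.069],[[0.035,0,-0.06],[0,-0.05,0],0.07],[[0.045,0,-0.085],[0,-0.15,0],0.08],[[0.05,0,-0.115],[0,-0.27,0],0.08]])

```text
time_s: 26.93
position: [0.5093, -0.1938, 0.1389]
orientation: [0.988, 0.009, 0.154, -0.004]
wrist_force: [-0.2, 1.0, -0.7]
finger_gap: 0.0794
```

Run:
```python
from h import *
snap('wrist','w14')
wblocks('w14',.046,.056)
```

```text
wrist {'fx': 347.9239305352261, 'fy': 347.9239305352261, 'cx': 316.60515854460635, 'cy': 236.11321358730075}
px [323. 187.] c [ 575.2 -195.4] size [62.2 31.8] axis 88.9 z 0.0507
px [321. 267.] c [ 517.9 -194.9] size [25.6 61.7] axis -88.8 z 0.0509
```

View pics/w14.png

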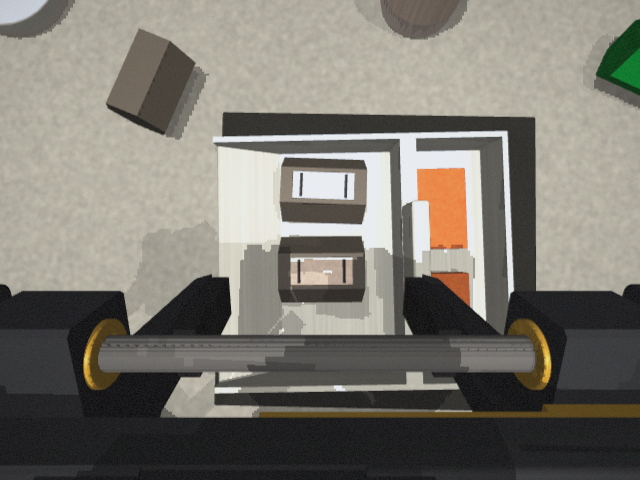

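Wrist view: B at (323,187) and C at (321,267) both lie label-up on the wide-bay floor. Now block A, with the same -30° approach.

Run:
```python
from h import *
wblocks('w14',.04,.0455)
r=Rg(-22,-30);plan(gpos([.6595,-.0575,.11],r),r)
```

```text
px [140.  73.] c [659.2 -56.1] size [29.5 62.7] axis -22.4 z 0.0435
px [411. 168.] c [ 559.7 -224.5] size [113.5 219.2] axis -87.7 z 0.0424
px [322. 211.] c [ 558.1 -195.1] size [62.   4.9] axis 89.2 z 0.0427
px [320. 247.] c [ 531.4 -194.7] size [ 4.4 62.2] axis -88.8 z 0.0428
t 26.98 pos [ 0.5102 -0.196   0.1472] shift [ 0.1283 -0.1305  0.0899] turn [-0.1278 -0.7284 -1.1929] rows needed 11.8
[[[0.011, -0.011, 0.007], [-0.011, -0.061, -0.099]], [[0.021, -0.022, 0.015], [-0.021, -0.121, -0.199]], [[0.032, -0.033, 0.022], [-0.032, -0.182, -0.298]], [[0.043, -0.043, 0.03], [-0.043, -0.243, -0.398]], [[0.053, -0.054, 0.037], [-0.053, -0.303, -0.497]]]
joints [-0.67  0.37  1.66  0.25  0.89  0.75] gap 0.08 F [ 2.  -1.8  8.4]
```

>>> move_arm(moves=[[[0.011,-0.011,-0.004],[-0.011,-0.061,-0.1],0.08],[[0.022,-0.022,-0.004],[-0.022,-0.123,-0.2],0.08],[[0.033,-0.033,0.002],[-0.033,-0.185,-0.3],0.08],[[0.044,-0.044,0.012],[-0.044,-0.247,-0.4],0.08],[[0.054,-0.055,0.022],[-0.054,-0.308,-0.5],0.08]])

```text
time_s: 27.4
position: [0.5687, -0.14, 0.1431]
orientation: [0.966, 0.25, -0.004, 0.067]
wrist_force: [0.3, -1.2, -0.4]
finger_gap: 0.0799
```

Run:
```python
from h import *
r=Rg(-22,-30);plan(gpos([.6593,-.057,.11],r),r)
```

```text
t 27.4 pos [ 0.5687 -0.14    0.1431] shift [ 0.1164 -0.0299  0.0352] turn [-0.0715 -0.4193 -0.6892] rows needed 6.8
[[[0.017, -0.004, 0.005], [-0.01, -0.06, -0.098]], [[0.033, -0.009, 0.01], [-0.02, -0.12, -0.197]], [[0.05, -0.013, 0.015], [-0.031, -0.18, -0.295]], [[0.067, -0.017, 0.02], [-0.041, -0.24, -0.394]], [[0.083, -0.021, 0.025], [-0.051, -0.299, -0.492]]]
joints [-0.39  0.51  1.39 -0.12  1.18  0.71] gap 0.0799 F [ 0.3 -1.2 -0.4]
```

>>> move_arm(moves=[[[0.019,-0.005,0.005],[-0.011,-0.066,-0.108],0.08],[[0.038,-0.01,0.01],[-0.022,-0.132,-0.216],0.08],[[0.057,-0.015,0.015],[-0.034,-0.2,-0.325],0.08],[[0.076,-0.02,0.021],[-0.045,-0.267,-0.434],0.08],[[0.095,-0.025,0.027],[-0.057,-0.334,-0.545],0.08]])

```text
time_s: 27.82
position: [0.6418, -0.0755, 0.1092]
orientation: [0.851, 0.48, -0.169, 0.129]
wrist_force: [-0.0, -0.6, -0.1]
finger_gap: 0.0801
```

Run:
```python
from h import *
r=Rg(-22,-30);plan(gpos([.6593,-.057,.075],r),r)
```

```text
t 27.82 pos [ 0.6418 -0.0755  0.1092] shift [0.0357 0.004  0.0331] turn [-0.015  -0.0945 -0.157 ] rows needed 1.5
[[[0.018, 0.002, 0.017], [-0.007, -0.047, -0.079]], [[0.036, 0.004, 0.033], [-0.015, -0.094, -0.157]], [[0.036, 0.004, 0.033], [-0.015, -0.094, -0.157]], [[0.036, 0.004, 0.033], [-0.015, -0.094, -0.157]], [[0.036, 0.004, 0.033], [-0.015, -0.094, -0.157]]]
joints [-0.14  0.74  1.1  -0.42  1.43  0.48] gap 0.0801 F [-0.  -0.6 -0.1]
```

>>> move_arm(moves=[[[0.012,0.002,0.008],[-0.007,-0.047,-0.079],0.08],[[0.024,0.004,0.018],[-0.015,-0.094,-0.157],0.08],[[0.034,0.004,0.029],[-0.015,-0.094,-0.157],0.08],[[0.036,0.004,0.033],[-0.015,-0.094,-0.157],0.08],[[0.036,0.004,0.033],[-0.015,-0.094,-0.157],0.08]])

```text
time_s: 28.23
position: [0.6568, -0.0626, 0.0632]
orientation: [0.801, 0.539, -0.214, 0.144]
wrist_force: [0.1, -0.4, 0.1]
finger_gap: 0.0799
```

Run:
```python
from h import *
snap('wrist','w15')
wblocks('w15',.041,.0455)
r=Rg(-22,-30);plan(gpos([.6593,-.057,.0225],r),r)
```

```text
wrist {'fx': 347.9239305352261, 'fy': 347.9239305352261, 'cx': 316.60515854460635, 'cy': 236.11321358730075}
px [320. 249.] c [660.6 -54.1] size [29.5 62.3] axis -22.1 z 0.0436
t 28.28 pos [ 0.6571 -0.0631  0.0646] shift [ 0.0266 -0.0003  0.0452] turn [-0.0006 -0.0016 -0.0024] rows needed 1.4
[[[0.013, -0.0, 0.023], [-0.0, -0.001, -0.001]], [[0.027, -0.0, 0.045], [-0.001, -0.002, -0.002]], [[0.027, -0.0, 0.045], [-0.001, -0.002, -0.002]], [[0.027, -0.0, 0.045], [-0.001, -0.002, -0.002]], [[0.027, -0.0, 0.045], [-0.001, -0.002, -0.002]]]
joints [-0.09  0.83  1.07 -0.5   1.43  0.41] gap 0.0803 F [-0.7 -0.9  0.5]
```

View pics/w15.png

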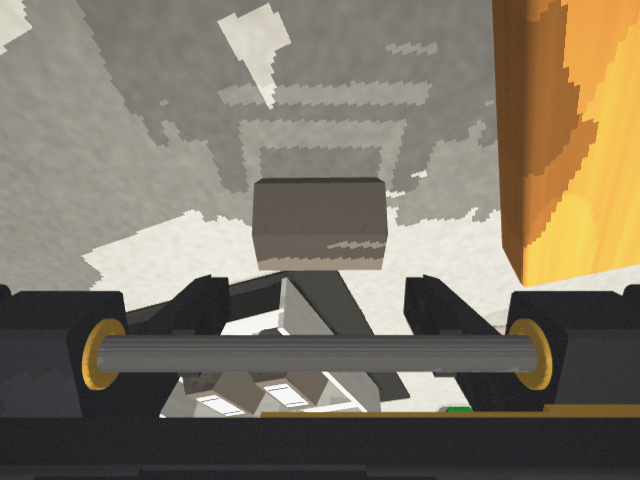

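No label strip is visible on A's far lower edge at (320,180), so its label must be on the bottom and it needs 180°. First I'll check clearance to the orange box beside it.

Run:
```python
from h import *
z=load('top0');P=cloud(z)
print(P[147,330],P[166,300],P[166,360],P[128,330])
z=load('w15');P=cloud(z)
for u,v in [(500,100),(505,240),(525,280),(530,150),(600,150),(560,250)]: print((u,v),P[v,u].round(3))
```

```text
[ 0.79264052 -0.06120656  0.04096688] [0.7533772  0.0064482  0.03392046] [ 0.75423258 -0.12720393  0.01780556] [ 0.8395137  -0.06296831  0.03559202]
(500, 100) [ 0.755 -0.03   0.007]
(505, 240) [ 0.754 -0.121  0.01 ]
(525, 280) [ 0.756 -0.13   0.034]
(530, 150) [ 0.756 -0.039  0.034]
(600, 150) [ 0.781 -0.049  0.035]
(560, 250) [ 0.772 -0.108  0.035]
```

>>> move_arm(moves=[[[0.01,0,0.016],[0,0,-0.002],0.08],[[0.019,0,0.032],[0,0,-0.002],0.08],[[0.027,0,0.044],[0,0,-0.002],0.08],[[0.027,0,0.045],[0,0,-0.002],0.08],[[0.027,0,0.045],[0,0,-0.002],0.05]])

```text
time_s: 28.7
position: [0.6574, -0.0628, 0.0124]
orientation: [0.801, 0.54, -0.214, 0.144]
wrist_force: [-0.6, -0.3, 0.6]
finger_gap: 0.0754
```

>>> move_arm(moves=[[[0,0,0],[0,0,0],0.05],[[0,0,0],[0,0,0],0.05],[[0,0,0],[0,0,0],0.05],[[0,0,0],[0,0,0],0.05],[[0,0,0],[0,0,0],0.05]])

```text
time_s: 29.12
position: [0.658, -0.0631, 0.0139]
orientation: [0.802, 0.539, -0.214, 0.145]
wrist_force: [0.3, -1.4, 6.0]
finger_gap: 0.0614
```

>>> move_arm(moves=[[[-0.012,0,-0.02],[0,0,0],0.05],[[-0.028,-0.01,-0.048],[0,0.07,0],0.05],[[-0.035,-0.025,-0.06],[0,0.19,0],0.05],[[-0.035,-0.045,-0.062],[0,0.31,0],0.05],[[-0.035,-0.065,-0.064],[0,0.43,0],0.05]])

```text
time_s: 29.53
position: [0.5983, -0.0363, 0.0884]
orientation: [0.829, 0.558, -0.034, 0.027]
wrist_force: [-0.9, -0.2, -1.6]
finger_gap: 0.0617
```

Run:
```python
from h import *
r=Rg(-22,30);plan(gpos([.57,-.015,.05],r),r)
```

```text
t 29.53 pos [ 0.5983 -0.0363  0.0884] shift [ 0.0192 -0.0346  0.0471] turn [ 6.700e-03  6.094e-01 -6.000e-04] rows needed 5.1
[[[0.003, -0.006, 0.008], [0.001, 0.102, -0.0]], [[0.006, -0.012, 0.016], [0.002, 0.203, -0.0]], [[0.01, -0.017, 0.024], [0.003, 0.305, -0.0]], [[0.013, -0.023, 0.031], [0.004, 0.406, -0.0]], [[0.016, -0.029, 0.039], [0.006, 0.508, -0.0]]]
joints [-0.22  0.62  1.35 -0.09  1.18  0.2 ] gap 0.0617 F [-0.9 -0.2 -1.6]
```

>>> move_arm(moves=[[[0.004,-0.007,0.008],[0.001,0.12,0],0.05],[[0.008,-0.014,0.016],[0.002,0.24,0],0.05],[[0.012,-0.021,0.025],[0.004,0.36,0],0.05],[[0.016,-0.028,0.035],[0.005,0.485,0],0.05],[[0.019,-0.035,0.046],[0.006,0.61,0],0.05]])

```text
time_s: 29.95
position: [0.5722, -0.0093, 0.0417]
orientation: [0.8, 0.54, 0.218, -0.144]
wrist_force: [0.4, 1.3, -2.4]
finger_gap: 0.0614
```

Run:
```python
from h import *
r=Rg(-22,30);plan(gpos([.57,-.015,.0235],r),r)
```

```text
t 29.95 pos [ 0.5722 -0.0093  0.0417] shift [-0.0145 -0.0001  0.0246] turn [ 0.005  -0.006   0.0009] rows needed 1
[[[-0.014, -0.0, 0.025], [0.005, -0.006, 0.001]], [[-0.014, -0.0, 0.025], [0.005, -0.006, 0.001]], [[-0.014, -0.0, 0.025], [0.005, -0.006, 0.001]], [[-0.014, -0.0, 0.025], [0.005, -0.006, 0.001]], [[-0.014, -0.0, 0.025], [0.005, -0.006, 0.001]]]
joints [-0.46  0.64  1.62  0.63  1.02 -0.45] gap 0.0614 F [ 0.4  1.3 -2.4]
```

>>> move_arm(moves=[[[-0.005,0,0.008],[0.005,-0.006,0],0.05],[[-0.009,0,0.016],[0.005,-0.006,0],0.05],[[-0.013,0,0.022],[0.005,-0.006,0],0.05],[[-0.015,0,0.026],[0.005,-0.006,0],0.05],[[-0.015,0,0.026],[0.005,-0.006,0],0.05]])

```text
time_s: 30.37
position: [0.573, -0.0087, 0.0117]
orientation: [0.8, 0.541, 0.214, -0.144]
wrist_force: [0.5, -0.5, -0.8]
finger_gap: 0.0614
```

>>> move_arm(moves=[[[0,0,0],[0,0,0],0.065],[[0,0,0],[0,0,0],0.08],[[0,0,0],[0,0,0],0.08],[[0,0,0],[0,0,0],0.08],[[0,0,0],[0,0,0],0.08]])

```text
time_s: 30.78
position: [0.5731, -0.0086, 0.0118]
orientation: [0.8, 0.542, 0.214, -0.144]
wrist_force: [0.7, 0.1, -0.4]
finger_gap: 0.0797
```

>>> move_arm(moves=[[[0.01,0,-0.017],[0,0,0],0.08],[[0.025,0,-0.043],[0,-0.05,0],0.08],[[0.035,0,-0.06],[0,-0.17,0],0.08],[[0.04,0,-0.075],[0,-0.29,0],0.08],[[0.045,0,-0.085],[0,-0.41,0],0.08]])

```text
time_s: 31.2
position: [0.5724, -0.0127, 0.1106]
orientation: [0.828, 0.559, 0.046, -0.027]
wrist_force: [-0.4, -0.2, -0.3]
finger_gap: 0.0798
```

Run:
```python
from h import *
snap('wrist','w16')
wblocks('w16',.041,.0455)
r=Rg(-22,-30);plan(gpos([.571,-.012,.075],r),r)
```

```text
wrist {'fx': 347.9239305352261, 'fy': 347.9239305352261, 'cx': 316.60515854460635, 'cy': 236.11321358730075}
px [314. 259.] c [571.1 -10.4] size [29.2 62. ] axis -21.1 z 0.0435
t 31.25 pos [ 0.5735 -0.011   0.1127] shift [-0.0126 -0.0025  0.047 ] turn [ 0.0113 -0.6229  0.0016] rows needed 5.2
[[[-0.002, -0.0, 0.008], [0.002, -0.104, 0.0]], [[-0.004, -0.001, 0.016], [0.004, -0.208, 0.001]], [[-0.006, -0.001, 0.024], [0.006, -0.311, 0.001]], [[-0.008, -0.002, 0.031], [0.008, -0.415, 0.001]], [[-0.011, -0.002, 0.039], [0.009, -0.519, 0.001]]]
joints [-0.27  0.52  1.45  0.11  1.14  0.07] gap 0.0804 F [-0.9  3.3  2.7]
```

View pics/w16.png

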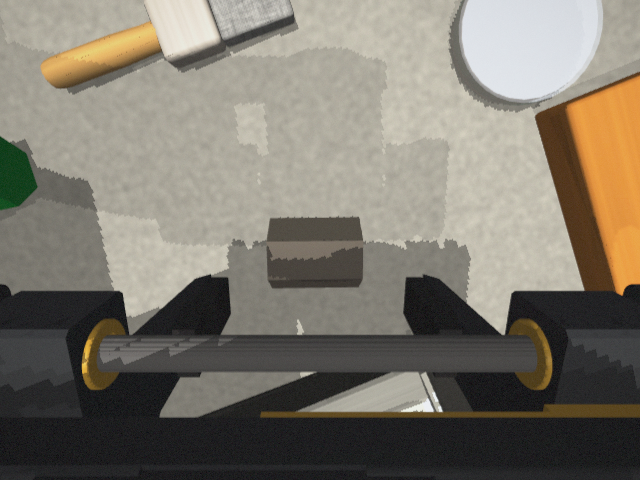

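A has rolled once and no label is up yet, as expected for a bottom label. Going to -30° for the second roll, where the strip should now be visible.

>>> move_arm(moves=[[[-0.002,0,0.007],[0.002,-0.12,0],0.08],[[-0.004,-0.001,0.015],[0.004,-0.24,0.001],0.08],[[-0.007,-0.001,0.025],[0.007,-0.365,0.001],0.08],[[-0.009,-0.002,0.035],[0.009,-0.49,0.001],0.08],[[-0.012,-0.002,0.045],[0.011,-0.62,0.002],0.08]])

```text
time_s: 31.67
position: [0.5692, -0.0171, 0.0662]
orientation: [0.801, 0.541, -0.212, 0.143]
wrist_force: [0.1, 0.1, -0.5]
finger_gap: 0.0799
```

Run:
```python
from h import *
snap('wrist','w17')
wblocks('w17',.041,.0455)
r=Rg(-22,-30);plan(gpos([.571,-.012,.0225],r),r)
```

```text
wrist {'fx': 347.9239305352261, 'fy': 347.9239305352261, 'cx': 316.60515854460635, 'cy': 236.11321358730075}
px [317. 247.] c [571.6  -9.5] size [29.7 62.4] axis -21.2 z 0.0436
t 31.72 pos [ 0.5679 -0.0155  0.0623] shift [0.0238 0.0019 0.0442] turn [-0.0043  0.0015  0.0054] rows needed 1.3
[[[0.012, 0.001, 0.022], [-0.002, 0.001, 0.003]], [[0.024, 0.002, 0.044], [-0.004, 0.001, 0.005]], [[0.024, 0.002, 0.044], [-0.004, 0.001, 0.005]], [[0.024, 0.002, 0.044], [-0.004, 0.001, 0.005]], [[0.024, 0.002, 0.044], [-0.004, 0.001, 0.005]]]
joints [-0.03  0.72  1.35 -0.51  1.32  0.54] gap 0.08 F [-3.7  1.5 -4.2]
```

View pics/w17.png

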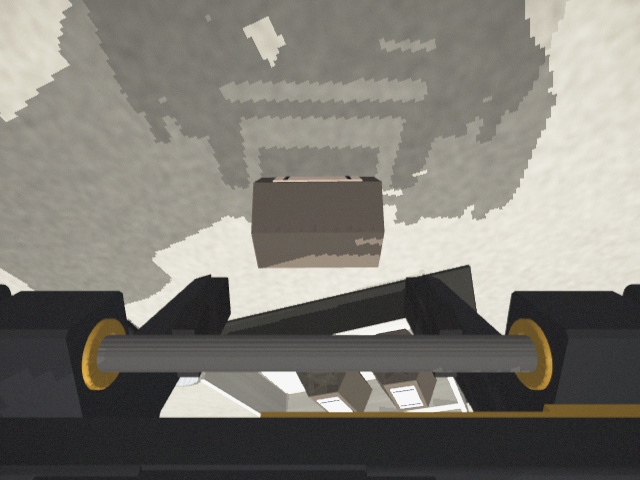

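The strip is at (320,179), so A's label is now on its lower +y face. Rolling another 60°.

>>> move_arm(moves=[[[0.01,0.001,0.016],[-0.004,0,0.005],0.08],[[0.019,0.001,0.032],[-0.004,0,0.005],0.08],[[0.025,0.002,0.044],[-0.004,0,0.005],0.08],[[0.025,0.002,0.044],[-0.004,0,0.005],0.08],[[0.025,0.002,0.044],[-0.004,0,0.005],0.05]])

```text
time_s: 32.13
position: [0.569, -0.017, 0.0115]
orientation: [0.801, 0.54, -0.215, 0.144]
wrist_force: [-0.1, 0.5, 0.1]
finger_gap: 0.0756
```

>>> move_arm(moves=[[[0,0,0],[0,0,0],0.05],[[0,0,0],[0,0,0],0.05],[[0,0,0],[0,0,0],0.05],[[0,0,0],[0,0,0],0.05],[[0,0,0],[0,0,0],0.05]])

```text
time_s: 32.55
position: [0.5695, -0.0173, 0.0126]
orientation: [0.801, 0.54, -0.215, 0.145]
wrist_force: [-0.1, -1.3, 7.1]
finger_gap: 0.0617
```

>>> move_arm(moves=[[[-0.01,0,-0.017],[0,0,0],0.05],[[-0.025,0,-0.043],[0,0.08,0],0.05],[[-0.03,0,-0.055],[0,0.19,0],0.05],[[-0.028,0,-0.06],[0,0.31,0],0.05],[[-0.025,0,-0.06],[0,0.43,0],0.05]])

```text
time_s: 32.97
position: [0.5739, -0.0088, 0.0794]
orientation: [0.828, 0.559, -0.035, 0.026]
wrist_force: [0.0, 0.5, -2.6]
finger_gap: 0.0619
```

Run:
```python
from h import *
r=Rg(-22,30);plan(gpos([.565,-.015,.05],r),r)
```

```text
t 32.97 pos [ 0.5739 -0.0088  0.0794] shift [ 0.0004 -0.0061  0.0399] turn [0.0049 0.6107 0.0013] rows needed 5.1
[[[0.0, -0.001, 0.007], [0.001, 0.102, 0.0]], [[0.0, -0.002, 0.013], [0.002, 0.204, 0.0]], [[0.0, -0.003, 0.02], [0.002, 0.305, 0.001]], [[0.0, -0.004, 0.027], [0.003, 0.407, 0.001]], [[0.0, -0.005, 0.033], [0.004, 0.509, 0.001]]]
joints [-0.18  0.59  1.44 -0.1   1.13  0.24] gap 0.0619 F [ 0.   0.5 -2.6]
```

>>> move_arm(moves=[[[0,-0.001,0.007],[0.001,0.12,0],0.05],[[0,-0.002,0.014],[0.002,0.24,0],0.05],[[0,-0.003,0.022],[0.003,0.36,0],0.05],[[0,-0.005,0.03],[0.004,0.485,0.001],0.05],[[0,-0.006,0.039],[0.005,0.61,0.001],0.05]])

```text
time_s: 33.38
position: [0.5677, -0.01, 0.0415]
orientation: [0.8, 0.54, 0.218, -0.144]
wrist_force: [0.8, 0.8, -2.4]
finger_gap: 0.0618
```

>>> move_arm(moves=[[[-0.005,0,0.008],[0,0,0],0.05],[[-0.009,0,0.016],[0,0,0],0.05],[[-0.013,0,0.021],[0,0,0],0.05],[[-0.014,0,0.024],[0,0,0],0.05],[[-0.014,0,0.024],[0,0,0],0.05]])

```text
time_s: 33.8
position: [0.5679, -0.0089, 0.0133]
orientation: [0.8, 0.541, 0.217, -0.144]
wrist_force: [0.8, -0.3, -1.7]
finger_gap: 0.0617
```

>>> move_arm(moves=[[[0,0,0],[0,0,0],0.065],[[0,0,0],[0,0,0],0.08],[[0,0,0],[0,0,0],0.08],[[0,0,0],[0,0,0],0.08],[[0,0,0],[0,0,0],0.08]])

```text
time_s: 34.22
position: [0.568, -0.0089, 0.0136]
orientation: [0.8, 0.541, 0.217, -0.144]
wrist_force: [0.6, -0.6, -0.4]
finger_gap: 0.0798
```

>>> move_arm(moves=[[[0.01,0,-0.017],[0,0,0],0.08],[[0.025,0,-0.043],[0,-0.05,0],0.08],[[0.035,0,-0.06],[0,-0.17,0],0.08],[[0.04,0,-0.075],[0,-0.29,0],0.08],[[0.045,0,-0.085],[0,-0.41,0],0.08]])

```text
time_s: 34.63
position: [0.5668, -0.0135, 0.1125]
orientation: [0.828, 0.558, 0.049, -0.027]
wrist_force: [0.4, -0.4, 0.0]
finger_gap: 0.0797
```

Run:
```python
from h import *
snap('wrist','w18')
wblocks('w18',.041,.0455)
r=Rg(-22,-30);plan(gpos([.565,-.012,.075],r),r)
```

```text
wrist {'fx': 347.9239305352261, 'fy': 347.9239305352261, 'cx': 316.60515854460635, 'cy': 236.11321358730075}
px [315. 261.] c [565.6 -12.1] size [29.8 62.2] axis -22.1 z 0.0435
t 34.68 pos [ 0.568  -0.0117  0.1145] shift [-0.0125 -0.0033  0.0488] turn [ 1.350e-02 -6.281e-01 -4.000e-04] rows needed 5.3
[[[-0.002, -0.001, 0.008], [0.002, -0.105, -0.0]], [[-0.004, -0.001, 0.016], [0.004, -0.209, -0.0]], [[-0.006, -0.002, 0.024], [0.007, -0.314, -0.0]], [[-0.008, -0.002, 0.033], [0.009, -0.419, -0.0]], [[-0.01, -0.003, 0.041], [0.011, -0.523, -0.0]]]
joints [-0.28  0.51  1.47  0.11  1.14  0.06] gap 0.0803 F [-0.   3.7  1.9]
```

View pics/w18.png

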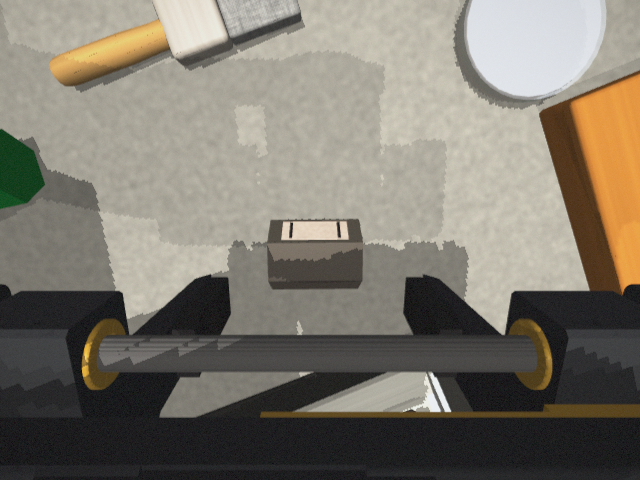

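A's label is now on the upper +y face at (315,231). I'll grasp at -45° and place at +15°, which keeps the wrist comfortable near the robot.

Run:
```python
from h import *
r=Rg(-22,-45);plan(gpos([.5655,-.0125,.085],r),r)
```

```text
t 34.68 pos [ 0.568  -0.0117  0.1145] shift [-0.014  -0.0025  0.0367] turn [ 0.0135 -0.8899 -0.0022] rows needed 7.5
[[[-0.002, -0.0, 0.005], [0.002, -0.111, -0.0]], [[-0.004, -0.001, 0.009], [0.003, -0.222, -0.001]], [[-0.005, -0.001, 0.014], [0.005, -0.334, -0.001]], [[-0.007, -0.001, 0.018], [0.007, -0.445, -0.001]], [[-0.009, -0.002, 0.023], [0.008, -0.556, -0.001]]]
joints [-0.28  0.51  1.47  0.11  1.14  0.06] gap 0.0803 F [-0.   3.7  1.9]
```

>>> move_arm(moves=[[[-0.002,0,0.004],[0.002,-0.12,0],0.08],[[-0.004,-0.001,0.007],[0.004,-0.24,0],0.08],[[-0.006,-0.001,0.01],[0.006,-0.36,0],0.08],[[-0.008,-0.002,0.013],[0.008,-0.48,0],0.08],[[-0.01,-0.002,0.016],[0.01,-0.6,0],0.08]])

```text
time_s: 35.1
position: [0.5631, -0.0186, 0.0973]
orientation: [0.803, 0.542, -0.204, 0.139]
wrist_force: [0.0, -0.8, 0.2]
finger_gap: 0.0801
```

Run:
```python
from h import *
r=Rg(-22,-45);plan(gpos([.5655,-.0125,.07],r),r)
```

```text
t 35.1 pos [ 0.5631 -0.0186  0.0973] shift [ 0.0154 -0.0001  0.0324] turn [ 0.0028 -0.2866 -0.0011] rows needed 2.4
[[[0.005, -0.0, 0.011], [0.001, -0.096, -0.0]], [[0.01, -0.0, 0.022], [0.002, -0.191, -0.001]], [[0.015, -0.0, 0.032], [0.003, -0.287, -0.001]], [[0.015, -0.0, 0.032], [0.003, -0.287, -0.001]], [[0.015, -0.0, 0.032], [0.003, -0.287, -0.001]]]
joints [-0.04  0.65  1.35 -0.48  1.35  0.5 ] gap 0.0801 F [ 0.  -0.8  0.2]
```

>>> move_arm(moves=[[[0.004,0,0.007],[0.001,-0.096,0],0.08],[[0.008,0,0.016],[0.002,-0.191,0],0.08],[[0.013,0,0.026],[0.003,-0.287,0],0.08],[[0.015,0,0.032],[0.003,-0.287,0],0.08],[[0.015,0,0.032],[0.003,-0.287,0],0.08]])

```text
time_s: 35.52
position: [0.5613, -0.0203, 0.0593]
orientation: [0.766, 0.518, -0.318, 0.211]
wrist_force: [-0.4, 0.2, 0.0]
finger_gap: 0.08
```

Run:
```python
from h import *
r=Rg(-22,-45);plan(gpos([.5655,-.0125,.0225],r),r)
```

```text
t 35.52 pos [ 0.5613 -0.0203  0.0593] shift [0.0322 0.0013 0.0318] turn [-0.0045 -0.0017  0.0037] rows needed 1.2
[[[0.016, 0.001, 0.016], [-0.002, -0.001, 0.002]], [[0.032, 0.001, 0.032], [-0.004, -0.002, 0.004]], [[0.032, 0.001, 0.032], [-0.004, -0.002, 0.004]], [[0.032, 0.001, 0.032], [-0.004, -0.002, 0.004]], [[0.032, 0.001, 0.032], [-0.004, -0.002, 0.004]]]
joints [ 0.04  0.8   1.31 -0.7   1.46  0.66] gap 0.08 F [-0.4  0.2  0. ]
```

>>> move_arm(moves=[[[0.012,0,0.012],[-0.004,0,0.004],0.08],[[0.024,0.001,0.024],[-0.004,0,0.004],0.08],[[0.031,0.001,0.031],[-0.004,0,0.004],0.08],[[0.032,0.001,0.032],[-0.004,0,0.004],0.08],[[0.032,0.001,0.032],[-0.004,0,0.004],0.05]])

```text
time_s: 35.93
position: [0.562, -0.021, 0.0145]
orientation: [0.767, 0.516, -0.316, 0.213]
wrist_force: [0.6, 0.0, 0.8]
finger_gap: 0.0749
```

>>> move_arm(moves=[[[0,0,0],[0,0,0],0.05],[[0,0,0],[0,0,0],0.05],[[0,0,0],[0,0,0],0.05],[[0,0,0],[0,0,0],0.05],[[0,0,0],[0,0,0],0.05]])

```text
time_s: 36.35
position: [0.5625, -0.0213, 0.0157]
orientation: [0.767, 0.516, -0.316, 0.214]
wrist_force: [0.7, 0.4, 6.1]
finger_gap: 0.0617
```

>>> move_arm(moves=[[[-0.014,0,-0.014],[0,0,0],0.05],[[-0.04,0,-0.04],[0,0.06,0],0.05],[[-0.055,0,-0.055],[0,0.18,0],0.05],[[-0.07,0,-0.07],[0,0.3,0],0.05],[[-0.075,0,-0.08],[0,0.42,0],0.05]])

```text
time_s: 36.77
position: [0.5644, -0.0178, 0.1284]
orientation: [0.816, 0.55, -0.145, 0.101]
wrist_force: [0.3, -0.0, -2.1]
finger_gap: 0.0616
```

Run:
```python
from h import *
r=Rg(-89.2,15);plan(gpos([.462,-.195,.14],r),r)
```

```text
t 36.77 pos [ 0.5644 -0.0178  0.1284] shift [-0.189  -0.0257  0.0699] turn [0.0615 0.54   1.1879] rows needed 11.0
[[[-0.016, -0.002, 0.006], [0.005, 0.045, 0.099]], [[-0.031, -0.004, 0.012], [0.01, 0.09, 0.198]], [[-0.047, -0.006, 0.017], [0.015, 0.135, 0.297]], [[-0.063, -0.009, 0.023], [0.02, 0.18, 0.396]], [[-0.079, -0.011, 0.029], [0.026, 0.225, 0.495]]]
joints [-0.09  0.58  1.34 -0.35  1.34  0.4 ] gap 0.0616 F [ 0.3 -0.  -2.1]
```

>>> move_arm(moves=[[[-0.016,-0.002,0.003],[0.005,0.045,0.1],0.05],[[-0.033,-0.004,0.006],[0.01,0.09,0.2],0.05],[[-0.05,-0.007,0.01],[0.015,0.138,0.302],0.05],[[-0.067,-0.009,0.015],[0.021,0.185,0.405],0.05],[[-0.084,-0.011,0.02],[0.027,0.232,0.51],0.05]])

```text
time_s: 37.18
position: [0.5216, -0.0935, 0.1391]
orientation: [0.942, 0.33, -0.026, 0.06]
wrist_force: [-0.0, -0.1, -0.2]
finger_gap: 0.0619
```

Run:
```python
from h import *
r=Rg(-89.2,15);plan(gpos([.462,-.195,.13],r),r)
```

```text
t 37.18 pos [ 0.5216 -0.0935  0.1391] shift [-0.105   0.0413  0.0342] turn [0.0342 0.3056 0.6728] rows needed 6.2
[[[-0.015, 0.006, 0.005], [0.005, 0.044, 0.096]], [[-0.03, 0.012, 0.01], [0.01, 0.087, 0.192]], [[-0.045, 0.018, 0.015], [0.015, 0.131, 0.288]], [[-0.06, 0.024, 0.02], [0.02, 0.175, 0.384]], [[-0.075, 0.029, 0.024], [0.024, 0.218, 0.481]]]
joints [-0.34  0.44  1.52 -0.14  1.15  0.61] gap 0.0619 F [-0.  -0.1 -0.2]
```

>>> move_arm(moves=[[[-0.017,0.007,0.004],[0.005,0.05,0.109],0.05],[[-0.034,0.014,0.008],[0.011,0.1,0.218],0.05],[[-0.052,0.021,0.013],[0.016,0.15,0.328],0.05],[[-0.07,0.028,0.019],[0.022,0.2,0.44],0.05],[[-0.088,0.035,0.026],[0.028,0.252,0.555],0.05]])

```text
time_s: 37.6
position: [0.4741, -0.1792, 0.1247]
orientation: [0.992, 0.063, 0.105, 0.01]
wrist_force: [0.5, -0.3, -0.9]
finger_gap: 0.0616
```

Run:
```python
from h import *
r=Rg(-89.2,15);plan(gpos([.462,-.195,.09],r),r)
```

```text
t 37.6 pos [ 0.4741 -0.1792  0.1247] shift [-0.0203  0.013   0.0435] turn [0.0068 0.0509 0.1136] rows needed 1.3
[[[-0.01, 0.006, 0.022], [0.003, 0.025, 0.057]], [[-0.02, 0.013, 0.043], [0.007, 0.051, 0.114]], [[-0.02, 0.013, 0.043], [0.007, 0.051, 0.114]], [[-0.02, 0.013, 0.043], [0.007, 0.051, 0.114]], [[-0.02, 0.013, 0.043], [0.007, 0.051, 0.114]]]
joints [-0.66  0.36  1.73  0.16  0.88  0.7 ] gap 0.0616 F [ 0.5 -0.3 -0.9]
```

>>> move_arm(moves=[[[-0.01,0.007,0.012],[0.003,0.025,0.057],0.05],[[-0.02,0.013,0.028],[0.007,0.051,0.114],0.05],[[-0.02,0.013,0.04],[0.007,0.051,0.114],0.05],[[-0.02,0.013,0.044],[0.007,0.051,0.114],0.05],[[-0.02,0.013,0.044],[0.007,0.051,0.114],0.05]])

```text
time_s: 38.02
position: [0.4653, -0.1947, 0.0774]
orientation: [0.991, 0.007, 0.13, -0.002]
wrist_force: [-0.1, -0.2, -1.7]
finger_gap: 0.0618
```

Run:
```python
from h import *
snap('wrist','w19');wblocks('w19',.046,.056)
r=Rg(-89.2,15);plan(gpos([.462,-.195,.0305],r),r)
```

```text
wrist {'fx': 347.9239305352261, 'fy': 347.9239305352261, 'cx': 316.60515854460635, 'cy': 236.11321358730075}
px [323.  81.] c [ 575.  -195.4] size [62.4 31.7] axis 89.1 z 0.0508
px [434. 179.] c [ 523.1 -254.9] size [79.2  2.3] axis 3.0 z 0.0512
px [321. 194.] c [ 514.1 -195.2] size [31.9 62.2] axis -88.5 z 0.0508
t 38.07 pos [ 0.4657 -0.1947  0.0781] shift [-0.0159  0.0003  0.057 ] turn [-0.0006  0.0001  0.0003] rows needed 1.6
[[[-0.008, 0.0, 0.029], [-0.0, 0.0, 0.0]], [[-0.016, 0.0, 0.057], [-0.001, 0.0, 0.0]], [[-0.016, 0.0, 0.057], [-0.001, 0.0, 0.0]], [[-0.016, 0.0, 0.057], [-0.001, 0.0, 0.0]], [[-0.016, 0.0, 0.057], [-0.001, 0.0, 0.0]]]
joints [-0.72  0.42  1.82  0.27  0.72  0.65] gap 0.0615 F [-1.1 -0.5 -1. ]
```

View pics/w19.png

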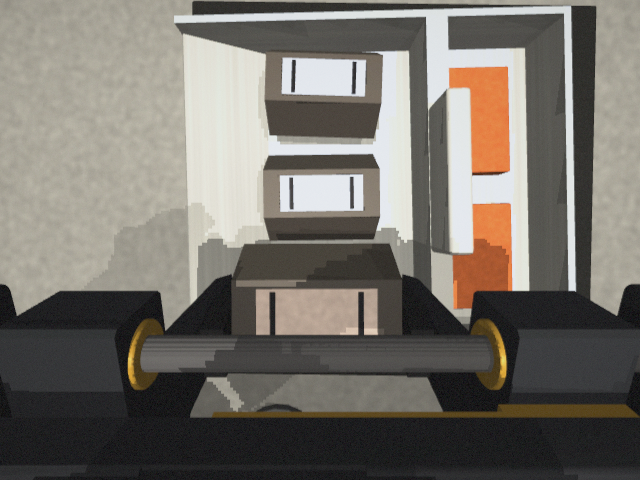

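The held block A shows its label facing up at (315,312), clear of C at (321,194). Lowering it into the free end.

>>> move_arm(moves=[[[-0.004,0,0.013],[0,0,0],0.05],[[-0.008,0,0.028],[0,0,0],0.05],[[-0.012,0,0.042],[0,0,0],0.05],[[-0.015,0,0.053],[0,0,0],0.05],[[-0.016,0,0.056],[0,0,0],0.05]])

```text
time_s: 38.48
position: [0.4649, -0.1941, 0.0193]
orientation: [0.991, 0.008, 0.13, -0.002]
wrist_force: [0.6, 0.2, -0.8]
finger_gap: 0.0614
```

Run:
```python
from h import *
r=Rg(-89.2,15);plan(gpos([.462,-.195,.0295],r),r)
```

```text
t 38.48 pos [ 0.4649 -0.1941  0.0193] shift [-0.0002  0.0008  0.0014] turn [-0.0015  0.0008  0.0015] rows needed 1
[[[-0.0, 0.001, 0.001], [-0.001, 0.001, 0.002]], [[-0.0, 0.001, 0.001], [-0.001, 0.001, 0.002]], [[-0.0, 0.001, 0.001], [-0.001, 0.001, 0.002]], [[-0.0, 0.001, 0.001], [-0.001, 0.001, 0.002]], [[-0.0, 0.001, 0.001], [-0.001, 0.001, 0.002]]]
joints [-0.72  0.54  1.88  0.34  0.56  0.56] gap 0.0614 F [ 0.6  0.2 -0.8]
```

>>> move_arm(moves=[[[0,0,0.001],[0,0,0],0.05],[[0,0,0.002],[0,0,0],0.05],[[0,0,0.002],[0,0,0],0.064],[[0,0,0.002],[0,0,0],0.069],[[0,0,0.002],[0,0,0],0.069]])

```text
time_s: 38.9
position: [0.4659, -0.1943, 0.0181]
orientation: [0.991, 0.008, 0.131, -0.001]
wrist_force: [1.0, -0.4, -0.1]
finger_gap: 0.0687
```

>>> move_arm(moves=[[[0.001,0,-0.002],[0,0,0],0.069],[[0.004,0,-0.015],[0,0,0],0.069],[[0.01,0,-0.04],[0,0,0],0.069],[[0.018,0,-0.07],[0,0,0],0.07],[[0.025,0,-0.1],[0,0,0],0.07]])

```text
time_s: 39.32
position: [0.4639, -0.1941, 0.1226]
orientation: [0.991, 0.008, 0.13, -0.001]
wrist_force: [1.0, -0.2, 0.3]
finger_gap: 0.07
```

>>> move_arm(moves=[[[0,-0.03,-0.01],[0,0,0],0.07],[[0,-0.065,-0.02],[0,0,0],0.07],[[0,-0.1,-0.03],[0,0,0],0.07],[[0,-0.135,-0.04],[0,0,0],0.07],[[0,-0.17,-0.05],[0,0,0],0.07]])

```text
time_s: 39.73
position: [0.4476, -0.0229, 0.1719]
orientation: [0.991, 0.007, 0.131, -0.001]
wrist_force: [0.5, -1.0, -0.3]
finger_gap: 0.0699
```

>>> move_arm(moves=[[[0,-0.035,-0.01],[0,0,0],0.07],[[0,-0.07,-0.02],[0,0,0],0.07],[[0,-0.105,-0.03],[0,0,0],0.07],[[0,-0.14,-0.03],[0,0,0],0.07],[[0,-0.165,-0.03],[0,0,0],0.07]])

```text
time_s: 40.15
position: [0.4368, 0.1445, 0.2021]
orientation: [0.991, 0.008, 0.132, -0.001]
wrist_force: [-0.5, -0.1, -0.1]
finger_gap: 0.0699
```

Run:
```python
from h import *
snap('top','t20');snap('side','s20');print(ctrl.sense()['position'])
i=cv2.imread('pics/t20.png')[195:345,340:500];cv2.imwrite('pics/c20.png',cv2.resize(i,None,fx=4,fy=4,interpolation=2))
```

```text
top {'fx': 560.4246968898024, 'fy': 560.4246968898024, 'cx': 322.05081777259886, 'cy': 239.50271907923195}
side {'fx': 446.22207433735633, 'fy': 446.22207433735633, 'cx': 317.721541436303, 'cy': 239.06034230026114}
[0.43672964 0.14490373 0.20142913]
```

View pics/t20.png

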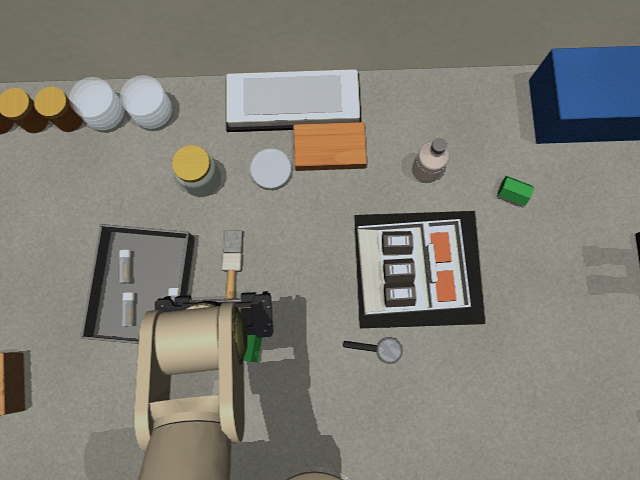

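View pics/c20.png

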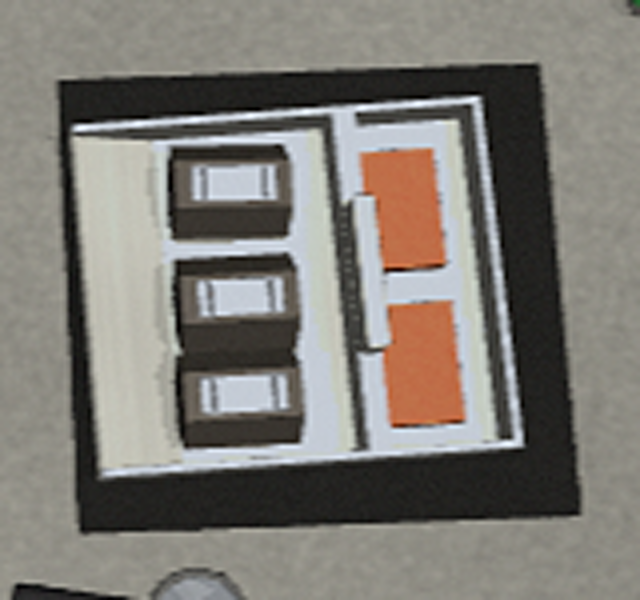

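View pics/s20.png

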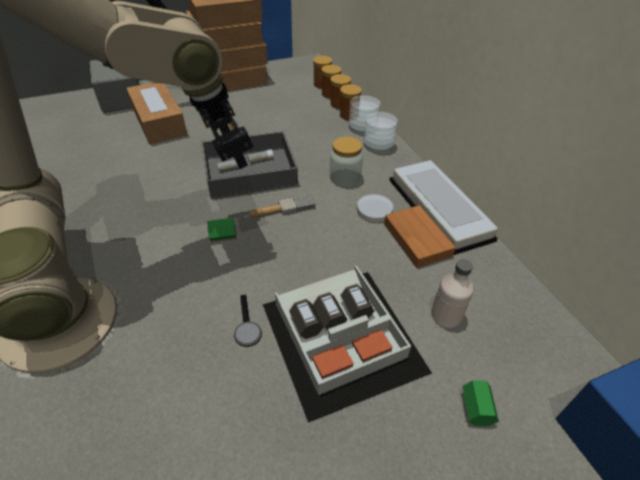

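Run:
```python
from h import *
z=load('t20');P=cloud(z);H=P[...,2];img=z['p'].astype(int)
m=np.zeros(H.shape,np.uint8);m[225:310,380:418]=1
m=m&((img.min(2)>150)&(H>.044)).astype(np.uint8)
n,l,st,c=cv2.connectedComponentsWithStats(m)
for i in range(1,n):
    if st[i,4]<25: continue
    q=P[l==i];A=np.c_[q[:,:2]-q[:,:2].mean(0),np.ones(len(q))];k=np.linalg.lstsq(A,q[:,2],rcond=None)[0]
    print(c[i].round(),st[i,4],q.mean(0).round(4),'tilt deg',np.degrees(np.arctan(np.hypot(*k[:2]))).round(1))
sub=np.zeros(H.shape,bool);sub[200:335,350:495]=1
q=P[sub&(H>.062)&(H<.075)];print('plate',q.mean(0))
q=P[sub&(H>.035)&(H<.048)];q=q[q[:,1]<-.318];print('narrow wall',q.mean(0),np.degrees(np.polyfit(q[:,0],q[:,1],1)[0]),'z vs x slope',np.polyfit(q[:,0],q[:,2],1)[0])
for n,(u,v) in dict(jar=(192,163),petri=(270,168),brush=(232,245),bottle=(438,147)).items(): print(n,P[v,u].round(3))
```

```text
[400. 240.] 134 [ 0.5736 -0.1997  0.0603] tilt deg 76.8
[400. 269.] 165 [ 0.5147 -0.1969  0.0515] tilt deg 1.3
[399. 293.] 152 [ 0.4635 -0.1927  0.0519] tilt deg 1.3
plate [ 0.52193566 -0.26254823  0.07014583]
narrow wall [ 0.52346873 -0.33366309  0.04180278] 1.6387776530686988 z vs x slope -0.001779493568131934
jar [0.741 0.227 0.112]
petri [0.756 0.074 0.02 ]
brush [0.584 0.16  0.017]
bottle [ 0.74  -0.272  0.161]
```

Run:
```python
from h import *
z=load('t20');P=cloud(z)
for u in (388,392,396,400,404,408): print(u,P[236:248:2,u,2].round(3))
snap('top','t21');P=cloud(load('t21'));print(P[238:244,394:404,2].round(3))
```

```text
388 [0.052 0.053 0.051 0.052 0.049 0.052]
392 [0.051 0.052 0.054 0.05  0.049 0.054]
396 [0.051 0.054 0.055 0.051 0.052 0.048]
400 [0.051 0.054 0.055 1.214 0.053 0.05 ]
404 [0.049 0.052 0.054 0.053 0.05  0.051]
408 [0.048 0.052 0.052 0.054 0.048 0.048]
top {'fx': 560.4246968898024, 'fy': 560.4246968898024, 'cx': 322.05081777259886, 'cy': 239.50271907923195}
[[0.049 0.055 0.053 0.052 0.051 0.052 0.051 0.054 0.049 0.052]
 [0.05  0.058 0.051 0.05  0.05  0.053 0.053 0.054 0.049 0.052]
 [0.054 0.05  0.053 0.056 0.057 0.052 0.052 0.052 0.053 0.05 ]
 [0.054 0.051 0.055 0.055 0.054 0.051 0.052 0.055 0.049 0.054]
 [0.05  0.051 0.049 0.052 0.052 0.055 0.055 0.054 0.052 0.051]
 [0.052 0.055 0.059 0.051 0.054 0.05  0.048 0.054 0.055 0.052]]
```

B is flat too; the odd value was one pixel with no depth reading. The robot touches nothing, so I'm handing in.

```bash
python3 -c "
from cell import ctrl
print(ctrl.close_job())"
```

```text
the job is handed in; nothing more can be done
None
```

The job is handed in at about 40 s of the 210 s allowed. I tipped the three vials into the tub, stood the tray back on its mat, and loaded the three blocks label-up in the wide bay. No verdict is reported.

**Rolling:** The blocks needed 60°, 120° and 180° of rolling, done by pinching each across its ends and turning it in the gripper.

**Last checks (top camera):**
- **Blocks:** All three labels face up at about 0.051 m, as expected on the tray floor. Two measured 1.3° of tilt. The third gave a false tilt from one pixel with no depth reading, but its other pixels were level.
- **Tray and slabs:** The tray is level, with the middle of its floor about 6 mm from the mat's centre. Both slabs are in the narrow bay.
- **Vials:** I saw all three in the tub after tipping. In the last top view the arm partly hid the third, so I didn't fully re-check it.
- **Bystanders:** The jar, dish, brush and bottle are where they started, within a few millimetres.

**Other notes:** The tray shifted about 4 mm and turned about 1° after I set it back, most likely during the block placements. I felt side forces of 3–7 N while placing the first two, probably the gripper brushing the grip plate. I did not notice any block being knocked aside during the run.

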